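# Set up the slip press: fit the outlet, slide the pan under it, load the weights

## Robot

A 6-joint arm with a two-finger parallel gripper is mounted at the origin on the work surface. World frame = base frame: x ahead of the robot, y to its left, z up, the work surface at z = 0. Lengths are in mm, angles in degrees, forces in N, time in s.
With the tool pointing down it reaches from about 300 to 850 mm from the base axis. Payload 4.2 kg.
Tool frame: the origin (TCP) lies midway between the tips of the shut fingers; the grasp point (between the pads) lies 19 mm behind it; y points along the fingers, z is the direction in which the jaws open and shut, and the axes are right-handed (so a half turn about y gives the same grasp; the last joint's range is limited). The gripper opens to 91 mm and grips with 3 to 60 N. Pads are 32 mm wide; open, the fingers measure 118 mm over their backs; the gripper's body (76 mm by 178 mm) begins 60 mm behind the grasp point.
Start: joints at [-64.744, 18.312, 89.639, -0, 72.044, -1.146], TCP at [255.688, -515.041, 213.976] pointing down, gripper open.
Joint ranges: [-177.97, 177.97], [-48.28, 115.42], [12.27, 149.76], [-77.06, 257.06], [2.81, 150.46], [-146.56, 146.56]. Speed limits (degrees/s): [147.25, 147.25, 180, 180, 180, 180].

## Interface

Orientations are given as [roll, pitch, yaw] about the fixed x, y, z axes, in that order (R = Rz(yaw) Ry(pitch) Rx(roll)).
In Python, from workcell import env gives the robot as it stands.
- The arm moves only by the shell command python3 -m handwheel 'ROWS' [FORCE]. ROWS is JSON, a list of rows, each a list of 3 entries, a list of its own where there are three numbers: the opening, from 0 (shut) to 1 (fully open), then the shift along the tool's x, y, z in mm, then the turn, a rotation vector about the tool's x, y, z in degrees. A call has exactly 10 rows; each row shifts and turns the commanded pose from where the row before left it, along the tool's axes as they then stand; what a row does not reach is not made up. A row lasts 1/12 s, in which the tool goes at most 41.7 mm and 7.16 degrees, less where a joint would pass 70% of its speed; a pose out of reach is approached as far as the arm can. A call is refused whole if a number of a shift passes 41.7 or a number of a turn 7.16, either way. A call with a gripper value outside its range is refused whole. The fingers move at their own pace and stop on an object; FORCE is the grip in N (left out, the last holds). Time passes only in rows, so rows that do not move let the fingers close, or fill a call up. It gives the time, the measured TCP pose, the force and the opening at its end, in the units of the state.
- env.state(): the state, without advancing time (a new reading comes with each control period).
- env.grab_frame(name): name is "scene" or "top"; returns the picture (480x640x3 uint8, red, green, blue); there is no depth.
- env.camera_info(name): a dict with "fx", "fy", "cx", "cy" (pixels), "camera_from_world" (4x4, takes a point from world to camera coordinates). Camera axes: x right, y down, z forward; pixel columns grow to the right and rows downward; lengths in mm; the calibration is good to about 2 mm. A picture is of the moment at which its call begins. camera_info takes no time and is no camera call.
- env.job_done(): hands the job in, once; it reports no verdict.
Trained networks look in the newest picture that a camera, given by its name, has taken for a name from the list of things; names that differ only in an ending like _2 or _b are one class to them, and where a whole thing is asked for, a point or a joint stands for the part that bears it (a point fixed in the world has none). Each returns a list of dicts, best first, with "p" (0 to 1); they miss things now and then, are a little off and sometimes report something else, mostly with a low value. They report only what shows in the picture. A call takes as long as a camera call. They do not tell look-alikes from the thing itself.
- env.masks_of(camera, label): "region" (480x640 bool, what is visible of it) and "location" ([column, row] in pixels, amid what is visible of it).
The state is a dict: "time_s": time; "qpos": joint angles; "qvel": joint speeds; "effort": joint torques, N m; "ee_pos": TCP position; "ee_rot": TCP orientation; "force": force on the tool from outside, world axes, zero at the start; "torque": the same for the moment, N m; "gripper_width": finger opening in mm.
Only numpy, scipy, OpenCV 4.12 (cv2) and the standard library are available. Lean on these libraries where they do the work, as an engineer would, in place of code of your own. Each camera call takes 0.05 s, during which the arm holds its last target.

## Task

Set up the small slip press: screw the brass elbow clockwise into the clamped socket until it turns stiff and stop, not overtightened, with its outlet pointing squarely over the pan track. Then slide the catch pan along its track, under the bridge, up against the end stop so that it stands beneath the outlet. Only after that hang every slotted weight there is on the spindle, flat on the load plate or on each other with their slots well staggered (turned at least a quarter turn or so from one another), and leave the other things on the bench alone.

Things in the scene. Friction and masses are not known exactly. Their poses are not given: they have to be found in the camera images.
- socket (a point): Centre of the mouth of the outlet socket, 62 mm above the table: a round bore, 44 mm across, open upwards, in a 66 mm square brass-topped clamped block. The slip press (socket, track, spindle) is one fixed unit; its place and yaw vary. Its axes, shared by track_end, bridge and spindle: z up, -x is where the finished outlet points (over the pan track), +y runs along the track away from its end stop.
- bar (a point): Middle of the top of the driving bar that stands on the threaded ring inside the bore: bar 30 mm long (along its x), 8 mm wide, 10 mm tall, tapered to 4 mm at the top, which is 8 mm below the mouth at joint 0. x axis: put the elbow in with its outlet (elbow x) this way; it turns with the ring and ends over the track. The bar also takes the elbow the other way round, which ends pointing wrongly.
- thread (a joint): Turn of the threaded ring, rad, growing clockwise seen from above, 0 to 3.5; starts at 0 to 0.5. At 2.85 bar and outlet point to the press's -x. Ring and elbow sink 1.5 mm per rad. Turning takes 0.20 Nm at 0 and, as the gasket squeezes, rises by 0.055 Nm per rad to 0.36 at 2.85. It stays where left; past 3.25 the gasket is crushed. Slot play: about 0.1 rad each way.
- elbow_head (a point): Centre of the square grip head of the brass outlet elbow: 28 x 28 mm, 42 mm tall, centre 84 mm above the foot. z up, x along the outlet, a 22 mm tube at 51 mm height that runs 70 mm and turns down. Stands on its threaded tail (40 mm wide, 30 mm tall, then a 50 mm wide collar). A slot 11 mm wide, 12 mm deep across the foot along x fits the bar. Seated at joint 0 it is 66 mm above point socket. 0.3 kg, can be lifted out.
- elbow_tip (a point): Centre of the lower end of the elbow's downturned spout (20 mm diameter): 70 mm from the elbow's axis along its x, 31 mm above its foot.
- pan_mid (a point): Centre of the white catch pan, half-way up: an open box 64 mm wide (x), 90 mm long (y), 36 mm high, standing in the press's track, its y axis along the track. 0.2 kg.
- pan_post (a point): Grip point on the pan's upright post: post 16 mm (x) by 18 mm (y), 78 mm from the pan's centre along its +y (the outer end), its top 70 mm above the pan's underside; this point is 17 mm below the top.
- track_end (a point): Point on the track floor (12 mm above the table) where the middle of the pan belongs, under the finished outlet, 70 mm from the socket towards its -x. The track runs along y between two fences 68 mm apart and 18 mm high; with the pan against the end stop its centre is at y within 2 mm of 0 here.
- bridge (a point): Middle of the underside of the low bridge over the track: 57 mm above the table, 36 mm from track_end along +y; bridge 14 mm long (y), 96 mm wide, 8 mm thick. The pan (rim 48 mm above the table) slides under it; its post stays outside.
- spindle (a point): Centre of the top face of the round load plate (68 mm wide, 70 mm above the table) on the press's spindle. From it a rod 8 mm thick rises and ends in a cap 20 mm wide, from 60 to 68 mm above this point, so weights only go on from the side.
- w1_mid (a point): Middle of slotted weight 1, half-way up, at the disc's centre: dark steel disc 70 mm wide, 14 mm thick, 0.25 kg, lying flat. z up, +x points out through the open slot, 14 mm wide, from the rim to 7 mm beyond the centre. Its upright grip post stands 58 mm off along -x: 22 mm along x, 14 mm along y, top 42 mm above the disc's underside (35 mm above here). 2 or 3 are present.
- w1_slot (a point): Point in the slot of weight 1, 30 mm from the centre along +x, half-way up.
- w2_mid (a point): Middle of slotted weight 2, half-way up, at the disc's centre: dark steel disc 70 mm wide, 14 mm thick, 0.25 kg, lying flat. z up, +x points out through the open slot, 14 mm wide, from the rim to 7 mm beyond the centre. Its upright grip post stands 58 mm off along -x: 22 mm along x, 14 mm along y, top 42 mm above the disc's underside (35 mm above here). 2 or 3 are present.
- w2_slot (a point): Point in the slot of weight 2, 30 mm from the centre along +x, half-way up.
- w3_mid (a point): Middle of slotted weight 3, half-way up, at the disc's centre: dark steel disc 70 mm wide, 14 mm thick, 0.25 kg, lying flat. z up, +x points out through the open slot, 14 mm wide, from the rim to 7 mm beyond the centre. Its upright grip post stands 58 mm off along -x: 22 mm along x, 14 mm along y, top 42 mm above the disc's underside (35 mm above here). 2 or 3 are present.
- w3_slot (a point): Point in the slot of weight 3, 30 mm from the centre along +x, half-way up.
- rib: Bystander, to be left alone: flat half-round wooden rib, 70 mm long, 7 mm thick, lying near the weights. Origin on its underside.
- bowl: Bystander, to be left alone: white bowl, 90 mm wide. Origin on its underside.
- jar: Bystander, to be left alone: amber jar, 56 mm wide, 70 mm tall. Origin on its underside.
- vase: Bystander, to be left alone: white vase, 110 mm tall. Origin on its underside.
- brush: Bystander, to be left alone: brush. Origin on its underside.
- cup: Bystander, to be left alone: clay cup, 75 mm tall. Origin on its underside.
- puck: Bystander, to be left alone: round clay puck, 70 mm wide, 22 mm tall. Origin on its underside.
Mind the look-alikes: they are no part of the job. Leave any green or purple look-alike of the part that bears elbow_head alone. Leave any turquoise look-alike of the part that bears w3_mid alone.

How it is judged (in metres and radians):
On the way, in this order (a step that is already met when the one before it is completed fails the run):
1. the elbow is screwed in snug, its outlet over the track, and let go (value of joint thread between 2.65 and 3.05 rad and horizontal distance between elbow_head and socket below 0.006 m and z of elbow_head in the frame of socket below 0.068 m and angle between elbow_head's own z axis and vertical below 0.08 rad and angle between the x axis of elbow_head and the x axis of socket, either way round below 0.22 rad and x of elbow_tip in the frame of socket below -0.05 m and contact force between the fingers and elbow below 0.2 N), for 0.3 s.
2. the pan is home against the end stop, under the outlet, and let go (y of pan_mid in the frame of track_end between -0.012 and 0.008 m and angle between pan_mid's own z axis and vertical below 0.05 rad and z of pan_mid in the frame of track_end below 0.024 m and horizontal distance between pan_mid and track_end below 0.015 m and horizontal distance between elbow_tip and pan_mid below 0.022 m and contact force between the fingers and pan below 0.2 N), for 0.3 s.
3. every weight present is on the spindle, slots staggered (horizontal distance between each of w1_mid, w2_mid, w3_mid and spindle below 0.01 m and z of w1_mid in the frame of spindle between 0.003 and 0.04 m and angle between each of w1_mid, w2_mid, w3_mid's own z axis and vertical below 0.08 rad and z of w2_mid in the frame of spindle between 0.003 and 0.04 m and z of w3_mid in the frame of spindle between 0.003 and 0.04 m and x of w1_slot in the frame of w2_mid below 0.015 m and x of each of w1_slot, w2_slot in the frame of w3_mid below 0.015 m), for 0.3 s.
At the end, for the whole second after the job is handed in: Thread at 2.65 to 3.05 rad, elbow seated upright, outlet within 0.22 rad of square over the track; pan within 8 mm of the stop, spout within 22 mm of its middle; every weight flat on the spindle, rod within 10 mm of its centre, all slots at least 60 degrees apart; all at rest (all of step 3 and value of joint thread between 2.65 and 3.05 rad and horizontal distance between elbow_head and socket below 0.006 m and z of elbow_head in the frame of socket below 0.068 m and angle between elbow_head's own z axis and vertical below 0.08 rad and angle between the x axis of elbow_head and the x axis of socket, either way round below 0.22 rad and x of elbow_tip in the frame of socket below -0.05 m and y of pan_mid in the frame of track_end between -0.012 and 0.008 m and angle between pan_mid's own z axis and vertical below 0.05 rad and z of pan_mid in the frame of track_end below 0.024 m and horizontal distance between pan_mid and track_end below 0.015 m and horizontal distance between elbow_tip and pan_mid below 0.022 m and linear speed of each of elbow, pan, w1, w2, w3 below 0.02 m/s); the robot touches nothing.
It fails at once if the gasket is crushed by overtightening (value of joint thread above 3.25 rad).
It fails at once if a weight is hung on the spindle before the outlet is snug and the pan home (((horizontal distance between w1_mid and spindle below 0.012 m and z of w1_mid in the frame of spindle between 0 and 0.045 m) or (horizontal distance between w2_mid and spindle below 0.012 m and z of w2_mid in the frame of spindle between 0 and 0.045 m) or (horizontal distance between w3_mid and spindle below 0.012 m and z of w3_mid in the frame of spindle between 0 and 0.045 m)) and (value of joint thread below 2.5 rad or y of pan_mid in the frame of track_end above 0.03 m)).
It fails at once if a bystander is knocked over or pushed away (bowl, jar, vase, cup 50 mm; rib, brush, puck 60 mm) (distance of any of rib, brush, puck from where it was at the start of the episode above 0.06 m or distance of any of bowl, jar, vase, cup from where it was at the start of the episode above 0.05 m).
Of w1, w2, w3 only 2 to 3 are there at a start; the rules pass over those that are not, and their reading is None.
At some moment in a run one of w1, w2, w3 may be knocked a few centimetres aside while the robot is not near it.
It also fails if it takes over 210 s, if anything falls off the work surface, if the arm or the gripper's body presses on something with over 40 N, if the wrist force passes 120 N, or if a joint passes its speed limit or range.

## Working session

There is one attempt and no reset: what is moved stays moved. The work goes in short steps, Python scripts to look and compute and a shell command to move; the robot and the scene stay as the last step left them, time stands still between calls to the robot, and variables do not carry over. Pictures are saved under pics/ and viewed, and the job is handed in when it is done.

```bash
ls; mkdir -p pics; python3 - <<'E'
from workcell import env
import cv2
s=env.state(); print(s)
for n in("scene","top"):
    im=env.grab_frame(n); cv2.imwrite(f"pics/{n}0.png",im[:,:,::-1]); c=env.camera_info(n); print(n,c)
E
```

```text
pics
{'time_s': 0.0, 'qpos': array([-6.47434174e+01,  1.83510750e+01,  8.97075836e+01, -1.89609105e-04,
        7.20449442e+01, -1.14516041e+00]), 'qvel': array([-0.00429371, -0.03717055, -0.0018102 ,  0.02693017, -0.00242159,
       -0.08272614]), 'effort': array([-7.31764594e-04, -4.12457299e+01, -2.31970918e+01,  7.24018039e-02,
        4.55856230e-02, -1.57413178e-04]), 'ee_pos': array([ 255.46395185, -514.54955601,  213.11799621]), 'ee_rot': array([-9.01035856e+01,  1.89031628e-03, -1.53598200e+02]), 'force': array([0.59985138, 0.20656004, 0.08626617]), 'torque': array([-0.02921906, -0.05990351, -0.00961303]), 'gripper_width': 91.56793716423228}
scene {'fx': 457.70068249248766, 'fy': 457.70068249248766, 'cx': 312.20089446506955, 'cy': 246.0991059691784, 'camera_from_world': array([[-3.18704537e-01,  9.47695047e-01,  1.73642031e-02,
         2.38196181e+02],
       [ 6.41707059e-01,  2.29212724e-01, -7.31897245e-01,
        -2.36867578e+02],
       [-6.97595490e-01, -2.22116241e-01, -6.81193737e-01,
         1.54143268e+03],
       [ 0.00000000e+00,  0.00000000e+00,  0.00000000e+00,
         1.00000000e+00]])}
top {'fx': 611.770568787917, 'fy': 611.770568787917, 'cx': 319.7053673540848, 'cy': 235.96302258002845, 'camera_from_world': array([[-5.52109040e-03, -9.99982571e-01, -2.09186426e-03,
        -5.21892542e+01],
       [-9.96353608e-01,  5.67913919e-03, -8.51306995e-02,
         4.70158617e+02],
       [ 8.51410958e-02,  1.61422222e-03, -9.96367597e-01,
         1.41647484e+03],
       [ 0.00000000e+00,  0.00000000e+00,  0.00000000e+00,
         1.00000000e+00]])}
```

View pics/top0.png

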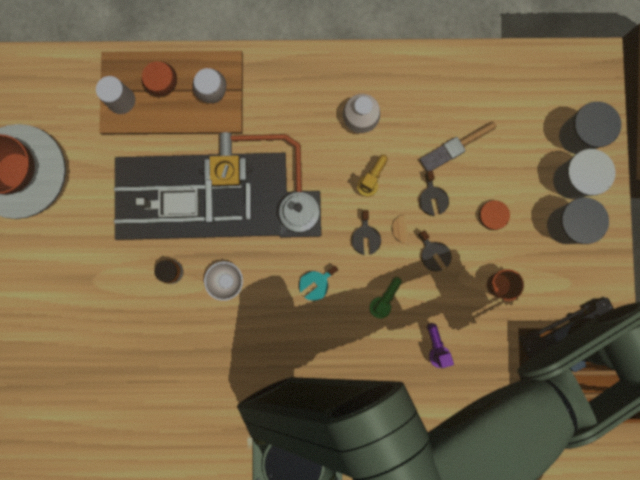

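View pics/scene0.png

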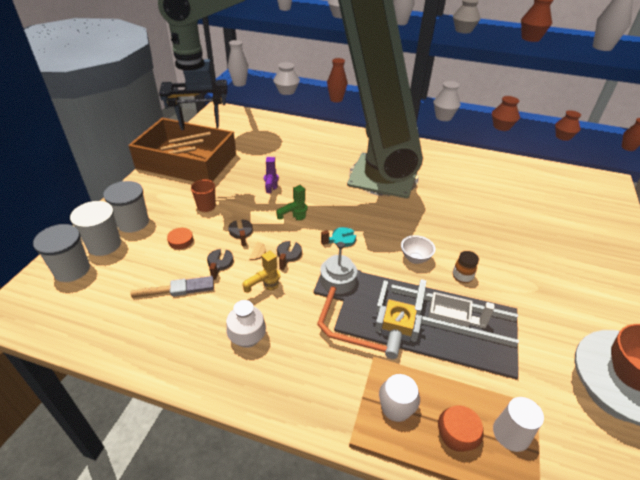

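The top picture shows the press at left: the socket at (224,170), the track running left with the pan at (180,203), and the spindle at (299,210). The yellow-brass elbow stands at (370,180). Three dark weights lie at (434,200), (367,238) and (436,255). The look-alikes are green (385,300), purple (440,345) and turquoise (315,285).

```bash
cat > h.py <<'E'
import numpy as np, cv2
from workcell import env
def proj(cam,P):
    c=env.camera_info(cam); M=c["camera_from_world"]; P=np.atleast_2d(P)
    q=P@M[:3,:3].T+M[:3,3]
    return np.c_[c["fx"]*q[:,0]/q[:,2]+c["cx"],c["fy"]*q[:,1]/q[:,2]+c["cy"]]
def ray(cam,uv):
    c=env.camera_info(cam); M=c["camera_from_world"]; R=M[:3,:3]; o=-R.T@M[:3,3]
    d=R.T@np.array([(uv[0]-c["cx"])/c["fx"],(uv[1]-c["cy"])/c["fy"],1]); return o,d
def atz(cam,uv,z):
    o,d=ray(cam,uv); return o+d*(z-o[2])/d[2]
def crop(cam,x0,y0,x1,y1,k,name,im=None):
    im=env.grab_frame(cam) if im is None else im
    o=cv2.resize(im[y0:y1,x0:x1],None,fx=k,fy=k,interpolation=cv2.INTER_CUBIC)
    cv2.imwrite("pics/"+name,o[:,:,::-1])
E
python3 - <<'E'
from h import *
im=cv2.imread("pics/top0.png")[:,:,::-1]; 
crop("top",340,140,470,280,5,"c_w.png".replace("c_w","c_w0"),im)
crop("top",105,120,330,245,3.5,"c_p0.png",im)
for n in ["elbow_head","elbow_tip","w1_mid","pan_mid","pan_post","socket","bar","spindle","w1_slot","track_end","bridge"]:
    for cam in("top","scene"):
        try:
            for r in env.masks_of(cam,n)[:5]:
                print(n,cam,round(r["p"],2),np.round(r["location"],1),r["region"].sum())
        except Exception as e: print(n,cam,e)
E
```

```text
elbow_head top 0.91 [436.6 349.2] 647
elbow_head top 0.86 [371.7 179.8] 578
elbow_head top 0.78 [383.1 301.5] 531
elbow_head top 0.69 [225.7 167.2] 226
elbow_head scene 0.9 [271.4 179.9] 387
elbow_head scene 0.85 [267.3 277.2] 772
elbow_head scene 0.57 [300.4 209.8] 589
elbow_tip top 0.86 [436.5 350.1] 705
elbow_tip top 0.83 [371.9 178.3] 624
elbow_tip top 0.79 [383.4 301. ] 568
elbow_tip top 0.66 [173. 203.] 1428
elbow_tip scene 0.78 [273.5 175.5] 396
elbow_tip scene 0.7 [265.4 272.6] 851
elbow_tip scene 0.65 [298.  207.1] 618
elbow_tip scene 0.22 [406.6 323.2] 13064
w1_mid top 0.96 [367.2 234.4] 682
w1_mid top 0.44 [222.9 192.6] 15809
w1_mid scene 0.64 [285.  252.9] 461
pan_mid top 0.57 [177.4 203.2] 1420
pan_mid scene 0.93 [454.8 312.4] 1393
pan_post top 0.9 [175.5 203. ] 1483
pan_post scene 0.77 [457.3 311.8] 1377
socket top 0.85 [221.7 193.2] 15346
socket top 0.68 [365.7 233.1] 662
socket top 0.22 [371.  179.3] 618
socket scene 0.67 [456.9 312. ] 1453
socket scene 0.55 [406.9 324. ] 12762
bar top 0.65 [223.6 171.3] 212
bar top 0.4 [359.4 111.8] 1170
bar scene 0.63 [408.5 325.6] 13016
spindle top 0.96 [227.2 191.1] 15346
spindle top 0.35 [431.4 250.3] 711
spindle scene 0.91 [406.7 321.1] 13135
w1_slot top 0.6 [365.  238.6] 716
w1_slot scene 0.64 [287.5 253.6] 486
w1_slot scene 0.63 [246.3 324.3] 1463
track_end top 0.81 [224.1 196.5] 15452
track_end top 0.52 [496.9 211.8] 760
track_end scene 0.73 [405.5 324.2] 12917
track_end scene 0.18 [258.5 253.6] 159
bridge top 0.89 [221.3 194.9] 15362
```

View pics/c_w0.png

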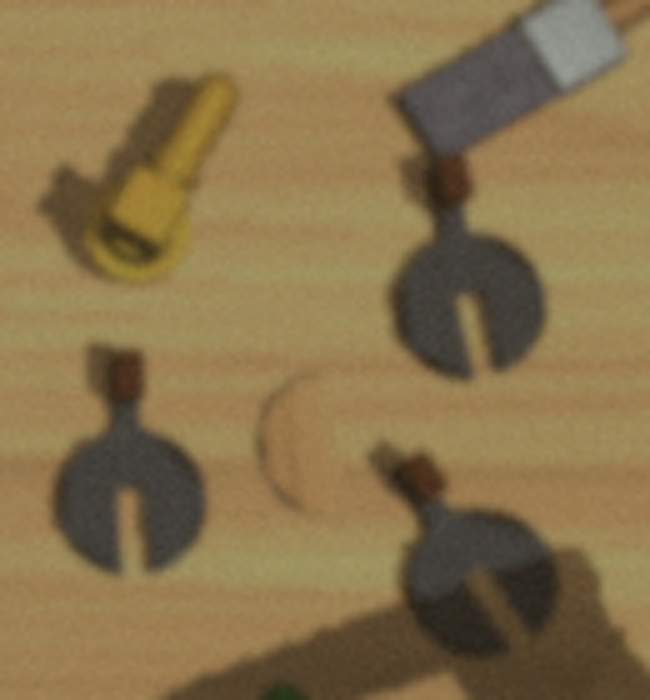

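View pics/c_p0.png

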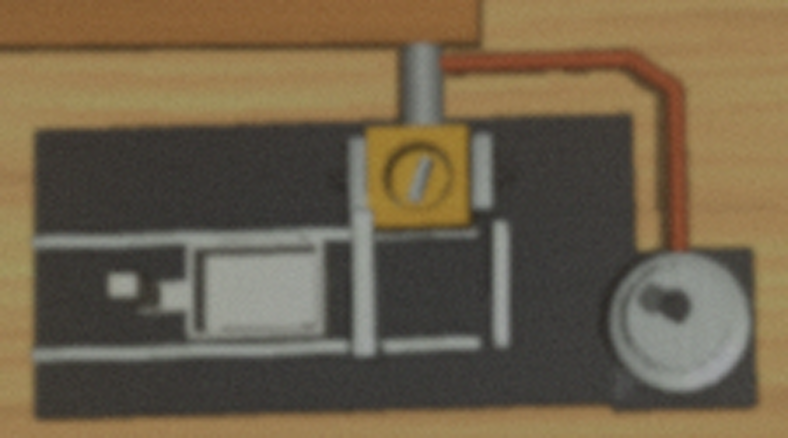

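The weights crop shows three dark slotted discs with brown posts. The brass elbow's outlet points to upper right, about heading −30°. The press crop shows the brass block with its bore at crop (418,176), the bar slanted slightly right of up, and the plate at crop (680,320). Next I'll crop the scene view so I can triangulate.

```bash
python3 - <<'E'
from h import *
im=cv2.imread("pics/scene0.png")[:,:,::-1]; 
crop("scene",310,230,530,370,3.6,"s_p0.png",im)
crop("scene",195,210,355,310,5,"s_w0.png",im)
E
```

```text
(no output)
```

View pics/s_p0.png

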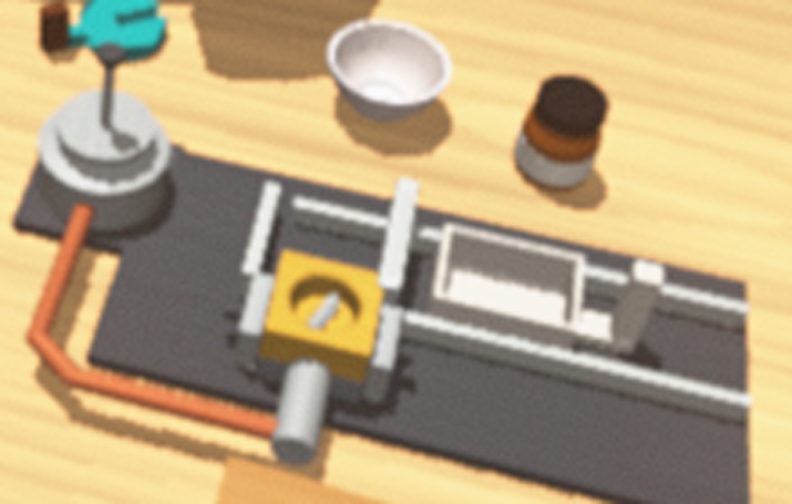

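View pics/s_w0.png

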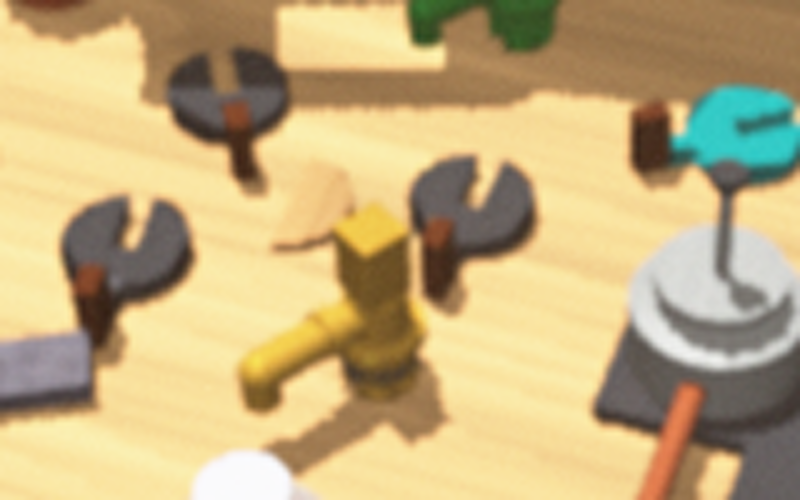

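```bash
cat >> h.py <<'E'
def full(pt,x0,y0,k): return ((pt[0]+.5)/k-.5+x0,(pt[1]+.5)/k-.5+y0)
def tri(uvt,uvs):
    A=[];b=[]
    for cam,uv in(("top",uvt),("scene",uvs)):
        o,d=ray(cam,uv); d=d/np.linalg.norm(d); P=np.eye(3)-np.outer(d,d); A.append(P); b.append(P@o)
    A=np.vstack(A);b=np.hstack(b); x,r,_,_=np.linalg.lstsq(A,b,rcond=None); return x,np.sqrt(r)
E
python3 - <<'E'
from h import *
T=lambda p:full(p,105,120,3.5); S=lambda p:full(p,310,230,3.6); W=lambda p:full(p,340,140,5); SW=lambda p:full(p,195,210,5)
print("bore",atz("top",T((418,176)),62),atz("scene",S((325,300)),62))
print("block corners",[np.round(atz("top",T(p),62)[:2],1) for p in[(365,126),(468,123),(471,227),(369,230)]])
print("cap",atz("top",T((672,306)),138),atz("scene",S((109,52)),138), tri(T((672,306)),S((109,52))))
print("bar ends",[np.round(atz("top",T(p),54)[:2],1) for p in[(413,199),(430,156)]],[np.round(atz("scene",S(p),54)[:2],1) for p in[(315,327),(335,295)]])
print("edge",[atz("top",T(p),8)[:2] for p in[(35,130),(632,117)]],[atz("top",T(p),8)[:2] for p in[(35,417),(612,404)]])
print("post top",atz("top",T((122,285)),82),atz("scene",S((648,269)),82))
print("pan rim",[np.round(atz("top",T(p),48)[:2],1) for p in[(190,245),(323,240),(324,333),(190,338)]])
print("bridge top",[np.round(atz("top",T(p),65)[:2],1) for p in[(352,210),(373,210),(375,355),(354,357)]])
print("elbow head top",[np.round(atz("top",W(p),105)[:2],1) for p in[(132,175),(185,195),(158,248),(107,222)]],atz("scene",SW((372,228)),105), "tip elbow top",atz("top",W((222,85)),60))
for p in[(470,305),(130,503),(482,585)]: print("w",atz("top",W(p),14))
for p in[(127,250),(473,207),(228,93)]: print("w sc",atz("scene",SW(p),14))
for p in[(450,180),(127,377),(422,475)]: print("wpost",atz("top",W(p),42))
for p in[(478,375),(130,570),(515,640)]: print("wslot",atz("top",W(p),14))
E
```

```text
bore [620.02754605 164.32548638  62.        ] [616.50820695 163.69710113  62.        ]
block corners [array([653.6, 199.5]), array([655.2, 131.6]), array([585.9, 129.3]), array([584.3, 196.2])]
cap [522.78862584  -5.47194976 138.        ] [522.25126015  -8.90780489 138.        ] (array([523.01477547,  -7.08063202, 139.07982339]), array([2.27591348]))
bar ends [array([606.2, 168.8]), array([635. , 157.8])] [array([633. , 161.7]), array([603.6, 168.9])]
edge [array([664.07365015, 435.44635456]), array([670.66218392,  26.72362055])] [array([466.9419633 , 430.90628321]), array([473.54535171,  40.40064019])]
post top [545.97664776 351.66648366  82.        ] [541.69812595 350.5909158   82.        ]
pan rim [array([577.4, 317.3]), array([580.2, 229.2]), array([518.2, 227.8]), array([515.4, 316.2])]
bridge top [array([597.1, 206.9]), array([597. , 193.2]), array([501.5, 190.9]), array([500.3, 204.6])]
elbow head top [array([ 599.2, -158.8]), array([ 590. , -182.3]), array([ 566.3, -170. ]), array([ 578.1, -147.5])] [ 582.61322785 -166.94858988  105.        ] tip elbow top [ 649.38780608 -204.26268537   60.        ]
w [ 552.89976733 -325.0542897    14.        ]
w [ 459.73524191 -162.89289892   14.        ]
w [ 420.13633719 -327.85649549   14.        ]
w sc [ 556.29961566 -322.89689384   14.        ]
w sc [ 463.60323908 -161.67839924   14.        ]
w sc [ 422.09324182 -327.11863204   14.        ]
wpost [ 607.71781508 -311.7714283    42.        ]
wpost [ 516.15597433 -160.13969444   42.        ]
wpost [ 469.76599584 -295.9594774    42.        ]
wslot [ 519.49986406 -328.12200197   14.        ]
wslot [ 428.12767785 -162.51654493   14.        ]
wslot [ 394.2205411  -342.77673338   14.        ]
```

Both cameras agree to about 3 mm:

| Item | Position (mm) | Heading |
|---|---|---|
| Socket | (618.5, 164) | press yaw about +1° |
| Bar | – | about −18°, so the joint is about 0.05 |
| Spindle | (522.7, −7) | – |
| Elbow head | (583, −166) | about −29° |

Candidates for the elbow in the top view are brass (371,180), green (383,301) and purple (437,349). The brass one fits the description, and the crop confirms it.

```bash
cat >> h.py <<'E'
def plan(x,y,z,psi,n=10):
    s=env.state(); p=np.array(s["ee_pos"]); ps=s["ee_rot"][2]
    dpsi=(psi-ps+180)%360-180
    if abs(dpsi)>175: print("ambiguous turn")
    D=np.array([x,y,z])-p
    a=np.radians(ps); tx=D[0]*np.cos(a)+D[1]*np.sin(a); tz=-D[0]*np.sin(a)+D[1]*np.cos(a)
    th=np.radians(dpsi/n)
    # in (tx,tz) plane ccw-from-above turn rotates by th
    S=sum((np.array([[np.cos(k*th),-np.sin(k*th)],[np.sin(k*th),np.cos(k*th)]]) for k in range(n)),np.zeros((2,2)))
    d=np.linalg.solve(S,[tx,tz])
    q1=np.degrees(np.arctan2(y,x)); 
    print(f"n={n} shift per row [{d[0]:.1f},{-D[2]/n:.1f},{d[1]:.1f}] turn [0,{-dpsi/n:.2f},0]  q6end~{(q1-90-(ps+dpsi)):.0f}")
def st():
    s=env.state(); print("t%.2f"%s["time_s"],"pos",np.round(s["ee_pos"],1),"rot",np.round(s["ee_rot"],1),"F",np.round(s["force"],1),"M",np.round(s["torque"],2),"w%.1f"%s["gripper_width"],"q6 %.0f"%s["qpos"][5])
E
python3 -c "
from h import *
plan(583,-166,214,-29,20)"
```

```text
n=20 shift per row [-22.9,-0.0,18.4] turn [0,-6.23,0]  q6end~-77
```

```bash
python3 -m handwheel '[[1,[-22.9,0,18.4],[0,-6.2,0]],[1,[-22.9,0,18.4],[0,-6.2,0]],[1,[-22.9,0,18.4],[0,-6.2,0]],[1,[-22.9,0,18.4],[0,-6.2,0]],[1,[-22.9,0,18.4],[0,-6.2,0]],[1,[-22.9,0,18.4],[0,-6.2,0]],[1,[-22.9,0,18.4],[0,-6.2,0]],[1,[-22.9,0,18.4],[0,-6.2,0]],[1,[-22.9,0,18.4],[0,-6.2,0]],[1,[-22.9,0,18.4],[0,-6.2,0]]]' 40; python3 -c "
from h import *
st();plan(583,-166,214,-29,10)"
```

```text
time_s: 2.03
ee_pos: [526.7, -439.6, 213.5]
ee_rot: [-90.0, -0.0, -91.3]
force: [0.2, 0.2, -0.5]
gripper_width: 91.1
t2.03 pos [ 526.7 -439.6  213.5] rot [-90.   -0.  -91.3] F [ 0.2  0.2 -0.5] M [-0.03 -0.11  0.05] w91.1 q6 -40
n=10 shift per row [-23.0,-0.0,18.2] turn [0,-6.23,0]  q6end~-77
```

```bash
python3 -m handwheel '[[1,[-23,0,18.2],[0,-6.2,0]],[1,[-23,0,18.2],[0,-6.2,0]],[1,[-23,0,18.2],[0,-6.2,0]],[1,[-23,0,18.2],[0,-6.2,0]],[1,[-23,0,18.2],[0,-6.2,0]],[1,[-23,0,18.2],[0,-6.2,0]],[1,[-23,0,18.2],[0,-6.2,0]],[1,[-23,0,18.2],[0,-6.2,0]],[1,[-23,0,18.2],[0,-6.2,0]],[1,[-23,0,18.2],[0,-6.2,0]]]' 40; python3 -c "
from h import *
st();plan(583,-166,214,-29,10)
crop('top',300,90,460,210,5,'t1.png');crop('scene',190,170,350,290,5,'s1.png')"
```

```text
time_s: 2.87
ee_pos: [583.8, -165.4, 213.7]
ee_rot: [-90.0, -0.0, -29.3]
force: [0.0, 0.1, -0.5]
gripper_width: 91.3
t2.87 pos [ 583.8 -165.4  213.7] rot [-90.   -0.  -29.3] F [ 0.   0.1 -0.5] M [ 0.14 -0.16  0.  ] w91.3 q6 -78
n=10 shift per row [-0.0,-0.0,-0.1] turn [0,-0.03,0]  q6end~-77
```

View pics/t1.png

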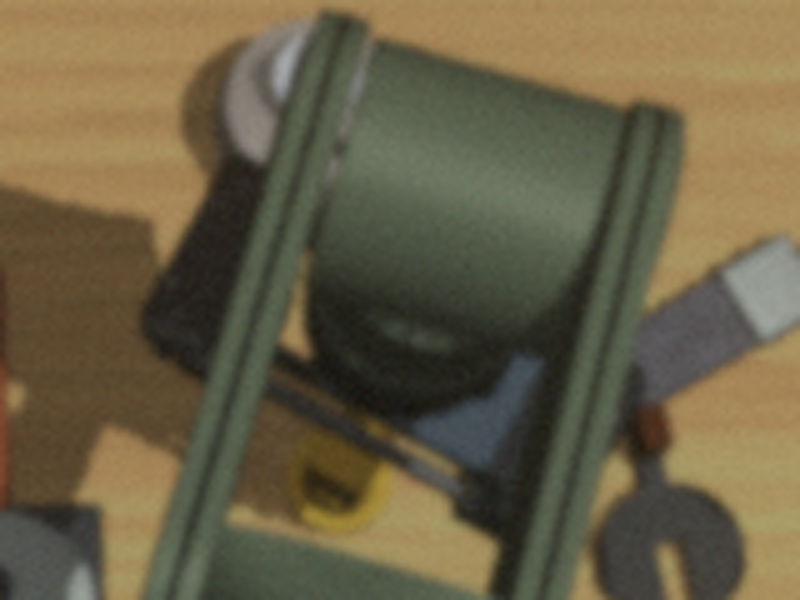

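View pics/s1.png

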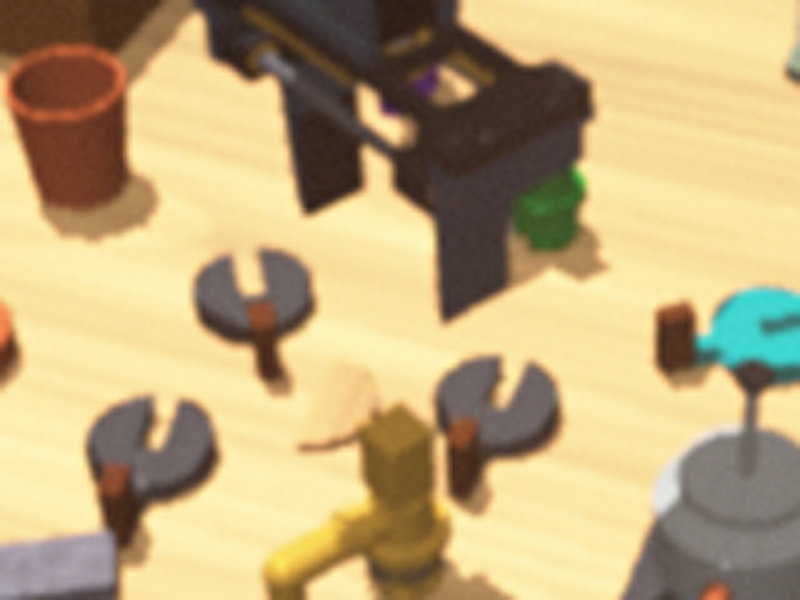

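Top crop: the gripper body lies across above the elbow, its jaws square to the outlet. Scene crop: the fingers hang above and behind the elbow head (seen at (400,440)), as expected for TCP z=214. Descending.

```bash
python3 -m handwheel '[[1,[0,16,0],[0,0,0]],[1,[0,16,0],[0,0,0]],[1,[0,16,0],[0,0,0]],[1,[0,16,0],[0,0,0]],[1,[0,16,0],[0,0,0]],[1,[0,16,0],[0,0,0]],[1,[0,16,0],[0,0,0]],[1,[0,16,0],[0,0,0]],[1,[0,16,0],[0,0,0]],[1,[0,0,0],[0,0,0]]]'; python3 -m handwheel '[[0.1,[0,0,0],[0,0,0]],[0.1,[0,0,0],[0,0,0]],[0.1,[0,0,0],[0,0,0]],[0.1,[0,0,0],[0,0,0]],[0.1,[0,0,0],[0,0,0]],[0.1,[0,0,0],[0,0,0]],[0.1,[0,0,0],[0,0,0]],[0.1,[0,0,0],[0,0,0]],[0.1,[0,0,0],[0,0,0]],[0.1,[0,0,0],[0,0,0]]]' 35;python3 -c "
from h import *
st()
crop('scene',190,170,350,290,5,'s2.png')"
```

```text
time_s: 3.8
ee_pos: [581.6, -167.1, 66.7]
ee_rot: [-90.1, 0.3, -29.7]
force: [-0.1, -0.1, -0.4]
gripper_width: 91.0
time_s: 4.63
ee_pos: [583.6, -167.0, 70.0]
ee_rot: [-90.0, -0.0, -29.6]
force: [0.1, -1.2, 0.6]
gripper_width: 28.0
t4.63 pos [ 583.6 -167.    70. ] rot [-90.   -0.  -29.6] F [ 0.1 -1.2  0.6] M [-0.04 -0.22  0.03] w28.0 q6 -77
```

View pics/s2.png

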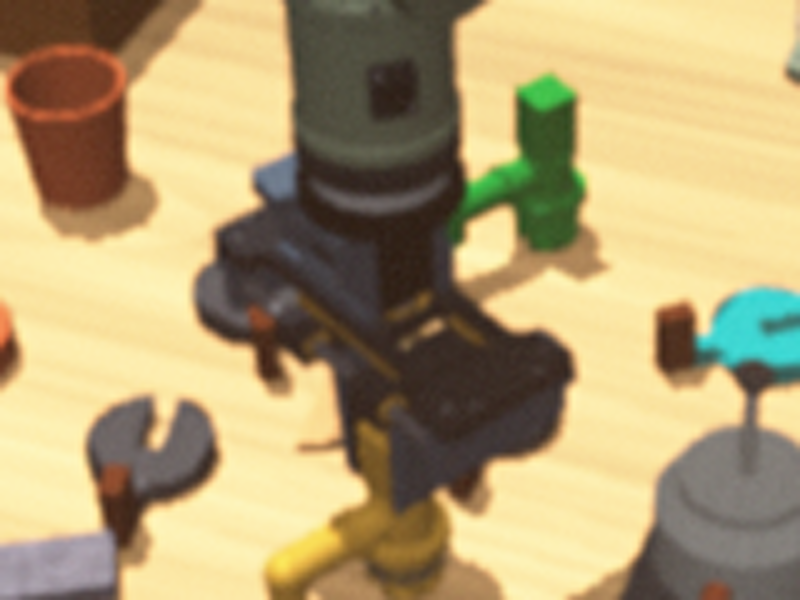

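The brass elbow is between the pads, width 28.0, which matches the head. Lifting.

```bash
python3 -m handwheel '[[0.1,[0,-5,0],[0,0,0]],[0.1,[0,-12,0],[0,0,0]],[0.1,[0,-15,0],[0,0,0]],[0.1,[0,-15,0],[0,0,0]],[0.1,[0,-15,0],[0,0,0]],[0.1,[0,-15,0],[0,0,0]],[0.1,[0,-15,0],[0,0,0]],[0.1,[0,-13,0],[0,0,0]],[0.1,[0,-5,0],[0,0,0]],[0.1,[0,0,0],[0,0,0]]]' 45;python3 -c "
from h import *
st()
plan(618.5,164,181,-18,20)"
```

```text
time_s: 5.52
ee_pos: [584.0, -167.1, 181.0]
ee_rot: [-90.0, -0.1, -29.6]
force: [-0.3, 0.8, -3.3]
gripper_width: 28.0
t5.52 pos [ 584.  -167.1  181. ] rot [-90.   -0.1 -29.6] F [-0.3  0.8 -3.3] M [ 0.05 -0.12 -0.04] w28.0 q6 -77
n=20 shift per row [-5.2,-0.0,15.8] turn [0,-0.58,0]  q6end~-57
```

```bash
python3 -m handwheel '[[0.1,[-5.2,0,15.8],[0,-0.58,0]],[0.1,[-5.2,0,15.8],[0,-0.58,0]],[0.1,[-5.2,0,15.8],[0,-0.58,0]],[0.1,[-5.2,0,15.8],[0,-0.58,0]],[0.1,[-5.2,0,15.8],[0,-0.58,0]],[0.1,[-5.2,0,15.8],[0,-0.58,0]],[0.1,[-5.2,0,15.8],[0,-0.58,0]],[0.1,[-5.2,0,15.8],[0,-0.58,0]],[0.1,[-5.2,0,15.8],[0,-0.58,0]],[0.1,[-5.2,0,15.8],[0,-0.58,0]]]' 45;python3 -m handwheel '[[0.1,[-5.2,0,15.8],[0,-0.58,0]],[0.1,[-5.2,0,15.8],[0,-0.58,0]],[0.1,[-5.2,0,15.8],[0,-0.58,0]],[0.1,[-5.2,0,15.8],[0,-0.58,0]],[0.1,[-5.2,0,15.8],[0,-0.58,0]],[0.1,[-5.2,0,15.8],[0,-0.58,0]],[0.1,[-5.2,0,15.8],[0,-0.58,0]],[0.1,[-5.2,0,15.8],[0,-0.58,0]],[0.1,[-5.2,0,15.8],[0,-0.58,0]],[0.1,[-5.2,0,15.8],[0,-0.58,0]]]' 45;python3 -c "
from h import *
st()
plan(618.5,164,181,-18,10)
crop('scene',330,180,490,300,5,'s3.png')
crop('top',160,110,320,230,5,'t3.png')"
```

```text
time_s: 6.35
ee_pos: [608.1, -1.8, 178.3]
ee_rot: [-90.1, 0.2, -23.8]
force: [0.4, 1.1, -3.2]
gripper_width: 27.6
time_s: 7.18
ee_pos: [616.7, 164.0, 178.2]
ee_rot: [-90.1, 0.1, -18.0]
force: [-0.1, -0.3, -3.5]
gripper_width: 27.7
t7.18 pos [616.7 164.  178.2] rot [-90.1   0.1 -18. ] F [-0.1 -0.3 -3.5] M [ 0.03 -0.13  0.  ] w27.7 q6 -58
n=10 shift per row [0.2,-0.3,0.1] turn [0,0.00,0]  q6end~-57
```

View pics/s3.png

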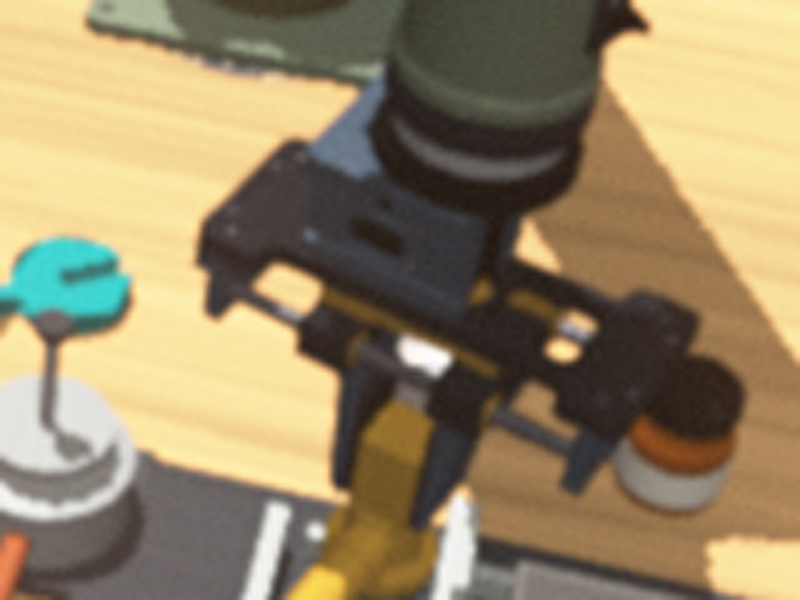

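View pics/t3.png

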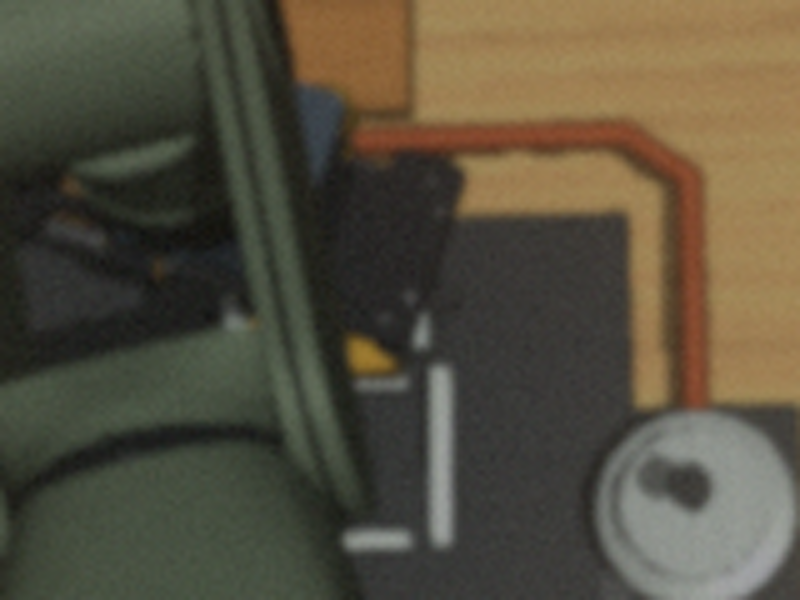

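The elbow hangs upright in the gripper at about (385,470) in the scene crop. I'll look lower to see its tail against the bore.

```bash
python3 -c "
from h import *
crop('scene',360,240,460,350,6,'s4.png')
s=env.state();p=s['ee_pos']
for z in (0,30,40,63,105): 
  q=proj('scene',[p[0],p[1],p[2]-70+z])[0]; print(z,q,(q-[360,240])*6)
q=proj('scene',[618.5,164,62])[0];print((q-[360,240])*6)
"
```

```text
0 [403.20009857 299.70438719] [259.20059143 358.22632311]
30 [405.339717   290.57284029] [272.03830198 303.43704173]
40 [406.07287987 287.44381921] [276.43727921 284.66291527]
63 [407.79871854 280.07821766] [286.79231125 240.46930594]
105 [411.1003774  265.98726929] [306.60226443 155.92361573]
[239.31743402 441.98846211]
```

View pics/s4.png

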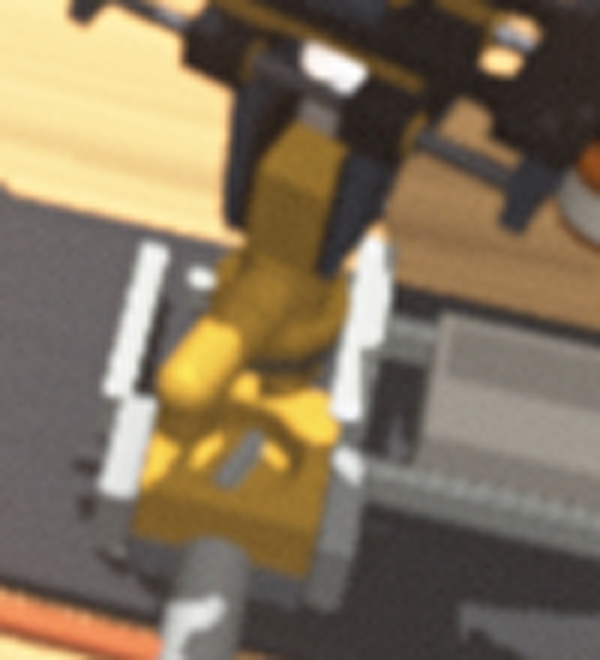

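The collar and tail sit above the bore (crop (240,440)) within measuring noise. Descending in small steps while watching the force.

```bash
python3 -m handwheel '[[0.1,[1.5,6,0],[0,0,0]],[0.1,[0,6,0],[0,0,0]],[0.1,[0,6,0],[0,0,0]],[0.1,[0,6,0],[0,0,0]],[0.1,[0,6,0],[0,0,0]],[0.1,[0,6,0],[0,0,0]],[0.1,[0,5,0],[0,0,0]],[0.1,[0,0,0],[0,0,0]],[0.1,[0,0,0],[0,0,0]],[0.1,[0,0,0],[0,0,0]]]' 45;python3 -c "
from h import *
st()
crop('scene',360,240,460,350,6,'s5.png')
"
```

```text
time_s: 8.17
ee_pos: [619.3, 163.0, 139.2]
ee_rot: [-90.0, -0.0, -18.0]
force: [-0.5, 0.2, -3.6]
gripper_width: 27.6
t8.17 pos [619.3 163.  139.2] rot [-90.  -0. -18.] F [-0.5  0.2 -3.6] M [ 0.1  -0.14 -0.04] w27.6 q6 -58
```

View pics/s5.png

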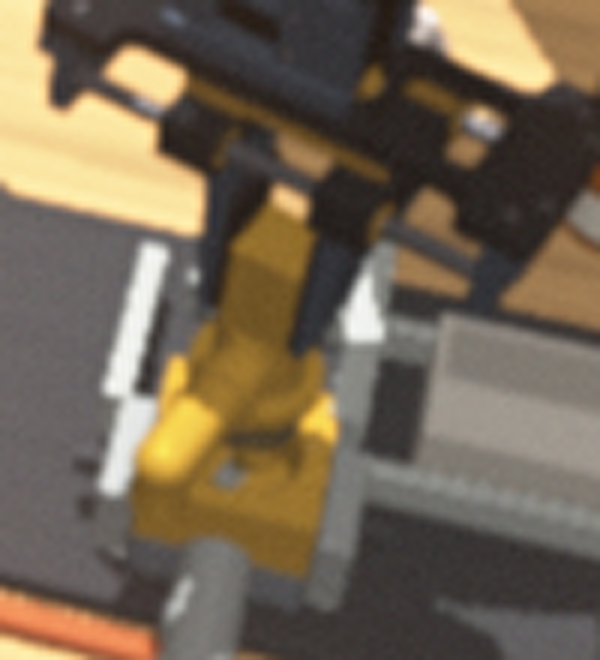

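```bash
cat > ov.py <<'E'
from h import *
def overlay(cam,x0,y0,x1,y1,k,name,circs):
    im=env.grab_frame(cam); o=cv2.resize(im[y0:y1,x0:x1],None,fx=k,fy=k,interpolation=cv2.INTER_CUBIC)[:,:,::-1].copy()
    a=np.linspace(0,2*np.pi,60)
    for (x,y,z,r,col) in circs:
        P=np.c_[x+r*np.cos(a),y+r*np.sin(a),0*a+z]
        q=((proj(cam,P)+.5-[x0,y0])*k-.5)
        cv2.polylines(o,[np.round(q).astype(int)],True,col,1)
    cv2.imwrite("pics/"+name,o)
E
python3 -c "
from ov import *
overlay('scene',380,280,430,335,12,'s6.png',[(619.3,163,139.2-70,20,(255,0,0)),(618.5,164,62,22,(0,255,0)),(619.3,163,139.2-70+30,25,(0,0,255))])
"
```

View pics/s6.png

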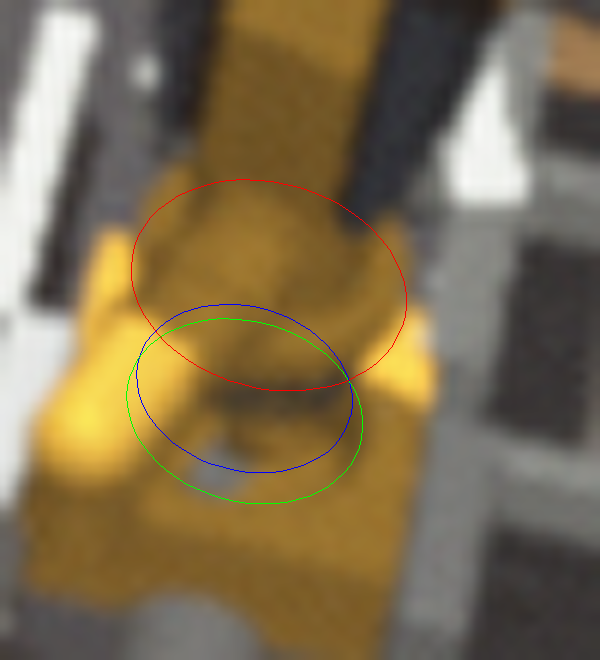

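The overlay of the collar (red), tail foot (blue) and bore (green) fits the picture. Going in slowly.

```bash
python3 -m handwheel '[[0.1,[0,2,0],[0,0,0]],[0.1,[0,2,0],[0,0,0]],[0.1,[0,2,0],[0,0,0]],[0.1,[0,1,0],[0,0,0]],[0.1,[0,1,0],[0,0,0]],[0.1,[0,1,0],[0,0,0]],[0.1,[0,1,0],[0,0,0]],[0.1,[0,1,0],[0,0,0]],[0.1,[0,0,0],[0,0,0]],[0.1,[0,0,0],[0,0,0]]]' 45;python3 -c "
from h import *
st()
"
```

```text
time_s: 9.1
ee_pos: [619.0, 162.9, 127.9]
ee_rot: [-90.0, 0.0, -18.0]
force: [0.5, -0.1, -3.0]
gripper_width: 27.9
t9.10 pos [619.  162.9 127.9] rot [-90.   0. -18.] F [ 0.5 -0.1 -3. ] M [ 0.1  -0.17  0.04] w27.9 q6 -58
```

```bash
python3 -m handwheel '[[0.1,[0,1,0],[0,0,0]],[0.1,[0,1,0],[0,0,0]],[0.1,[0,1,0],[0,0,0]],[0.1,[0,1,0],[0,0,0]],[0.1,[0,1,0],[0,0,0]],[0.1,[0,1,0],[0,0,0]],[0.1,[0,1,0],[0,0,0]],[0.1,[0,0,0],[0,0,0]],[0.1,[0,0,0],[0,0,0]],[0.1,[0,0,0],[0,0,0]]]' 45;python3 -c "
from h import *
st()
"
```

```text
time_s: 9.93
ee_pos: [619.0, 162.9, 121.0]
ee_rot: [-90.0, -0.0, -18.0]
force: [-0.6, 0.5, -2.9]
gripper_width: 27.9
t9.93 pos [619.  162.9 121. ] rot [-90.  -0. -18.] F [-0.6  0.5 -2.9] M [ 0.06 -0.16 -0.01] w27.9 q6 -58
```

```bash
python3 -m handwheel '[[0.1,[0,1,0],[0,0,0]],[0.1,[0,1,0],[0,0,0]],[0.1,[0,1,0],[0,0,0]],[0.1,[0,1,0],[0,0,0]],[0.1,[0,1,0],[0,0,0]],[0.1,[0,1,0],[0,0,0]],[0.1,[0,0,0],[0,0,0]],[0.1,[0,0,0],[0,0,0]],[0.1,[0,0,0],[0,0,0]],[0.1,[0,0,0],[0,0,0]]]' 45;python3 -c "
from h import *
st()
"
```

```text
time_s: 10.77
ee_pos: [619.0, 163.0, 114.9]
ee_rot: [-90.0, 0.0, -18.0]
force: [0.5, -0.0, -3.4]
gripper_width: 27.4
t10.77 pos [619.  163.  114.9] rot [-90.   0. -18.] F [ 0.5 -0.  -3.4] M [ 0.3  -0.23  0.03] w27.4 q6 -58
```

```bash
python3 -m handwheel '[[0.1,[0,0.5,0],[0,0,0]],[0.1,[0,0.5,0],[0,0,0]],[0.1,[0,0.5,0],[0,0,0]],[0.1,[0,0.5,0],[0,0,0]],[0.1,[0,0,0],[0,0,0]],[0.1,[0,0,0],[0,0,0]],[0.1,[0,0,0],[0,0,0]],[0.1,[0,0,0],[0,0,0]],[0.1,[0,0,0],[0,0,0]],[0.1,[0,0,0],[0,0,0]]]' 45;python3 -c "
from h import *
st()
"
```

```text
time_s: 11.6
ee_pos: [619.2, 163.0, 113.7]
ee_rot: [-90.0, -0.0, -18.0]
force: [-1.5, 0.9, 5.5]
gripper_width: 27.8
t11.60 pos [619.2 163.  113.7] rot [-90.  -0. -18.] F [-1.5  0.9  5.5] M [ 0.23  0.29 -0.04] w27.8 q6 -58
```

Seated: TCP z is 113.7 with light upward contact, matching the predicted 114. Now screwing clockwise, with tool +y turn and a sink of about 0.1 mm per 4°.

```bash
python3 -m handwheel '[[0.1,[0,0.1,0],[0,4,0]],[0.1,[0,0.1,0],[0,4,0]],[0.1,[0,0.1,0],[0,4,0]],[0.1,[0,0.1,0],[0,4,0]],[0.1,[0,0.1,0],[0,4,0]],[0.1,[0,0.1,0],[0,4,0]],[0.1,[0,0.1,0],[0,4,0]],[0.1,[0,0.1,0],[0,4,0]],[0.1,[0,0.1,0],[0,4,0]],[0.1,[0,0.1,0],[0,4,0]]]' 50;python3 -c "
from h import *
st()
"
```

```text
time_s: 12.43
ee_pos: [619.5, 163.7, 112.9]
ee_rot: [-89.9, 0.0, -58.2]
force: [-1.1, 2.2, 5.7]
gripper_width: 27.9
t12.43 pos [619.5 163.7 112.9] rot [-89.9   0.  -58.2] F [-1.1  2.2  5.7] M [0.6  0.16 0.24] w27.9 q6 -18
```

```bash
python3 -m handwheel '[[0.1,[0,0.1,0],[0,4,0]],[0.1,[0,0.1,0],[0,4,0]],[0.1,[0,0.1,0],[0,4,0]],[0.1,[0,0.1,0],[0,4,0]],[0.1,[0,0.1,0],[0,4,0]],[0.1,[0,0.1,0],[0,4,0]],[0.1,[0,0.1,0],[0,4,0]],[0.1,[0,0.1,0],[0,4,0]],[0.1,[0,0.1,0],[0,4,0]],[0.1,[0,0.1,0],[0,4,0]]]' 50;python3 -c "
from h import *
st()
";python3 -m handwheel '[[0.1,[0,0.1,0],[0,4,0]],[0.1,[0,0.1,0],[0,4,0]],[0.1,[0,0.1,0],[0,4,0]],[0.1,[0,0.1,0],[0,4,0]],[0.1,[0,0.1,0],[0,4,0]],[0.1,[0,0.1,0],[0,4,0]],[0.1,[0,0.1,0],[0,4,0]],[0.1,[0,0.1,0],[0,4,0]],[0.1,[0,0.1,0],[0,4,0]],[0.1,[0,0.1,0],[0,4,0]]]' 50;python3 -c "
from h import *
st()
crop('scene',340,230,480,350,5,'s7.png')
"
```

```text
time_s: 13.27
ee_pos: [619.4, 163.6, 111.9]
ee_rot: [-89.9, 0.1, -98.1]
force: [-1.2, 1.8, 5.7]
gripper_width: 27.6
t13.27 pos [619.4 163.6 111.9] rot [-89.9   0.1 -98.1] F [-1.2  1.8  5.7] M [0.55 0.38 0.26] w27.6 q6 22
time_s: 14.1
ee_pos: [619.2, 163.7, 110.8]
ee_rot: [-90.0, 0.1, -138.1]
force: [-2.6, 1.9, 5.7]
gripper_width: 28.0
t14.10 pos [619.2 163.7 110.8] rot [-9.000e+01  1.000e-01 -1.381e+02] F [-2.6  1.9  5.7] M [0.53 0.43 0.29] w28.0 q6 62
```

View pics/s7.png

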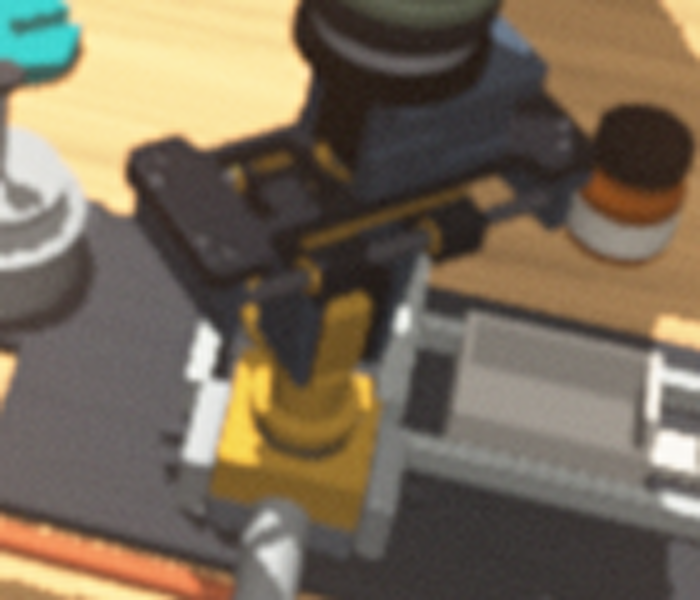

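The collar sits in the block and the torque rises as the model says. Continuing 40°.

```bash
python3 -m handwheel '[[0.1,[0,0.1,0],[0,4,0]],[0.1,[0,0.1,0],[0,4,0]],[0.1,[0,0.1,0],[0,4,0]],[0.1,[0,0.1,0],[0,4,0]],[0.1,[0,0.1,0],[0,4,0]],[0.1,[0,0.1,0],[0,4,0]],[0.1,[0,0.1,0],[0,4,0]],[0.1,[0,0.1,0],[0,4,0]],[0.1,[0,0.1,0],[0,4,0]],[0.1,[0,0.1,0],[0,4,0]]]' 50;python3 -c "
from h import *
st()
"
```

```text
time_s: 14.98
ee_pos: [619.2, 163.8, 109.8]
ee_rot: [-90.1, 0.1, -178.1]
force: [-1.5, 2.7, 6.1]
gripper_width: 27.8
t14.98 pos [619.2 163.8 109.8] rot [-9.010e+01  1.000e-01 -1.781e+02] F [-1.5  2.7  6.1] M [0.7  0.44 0.31] w27.8 q6 102
```

```bash
python3 -m handwheel '[[0.1,[0,0.1,0],[0,2,0]],[0.1,[0,0,0],[0,2,0]],[0.1,[0,0,0],[0,1,0]],[0.1,[0,0,0],[0,0,0]],[0.1,[0,0,0],[0,0,0]],[0.1,[0,0,0],[0,0,0]],[0.1,[0,0,0],[0,0,0]],[0.1,[0,0,0],[0,0,0]],[0.1,[0,0,0],[0,0,0]],[0.1,[0,0,0],[0,0,0]]]' 50;python3 -c "
from h import *
st()
crop('top',160,120,320,240,5,'t8.png')
"
python3 -m handwheel '[[0.6,[0,0,0],[0,0,0]],[0.6,[0,0,0],[0,0,0]],[0.6,[0,0,0],[0,0,0]],[0.6,[0,0,0],[0,0,0]],[0.6,[0,0,0],[0,0,0]],[0.6,[0,-10,0],[0,0,0]],[0.6,[0,-20,0],[0,0,0]],[0.6,[0,-20,0],[0,0,0]],[0.6,[0,-20,0],[0,0,0]],[0.6,[0,-20,0],[0,0,0]]]' 
python3 -c "
from h import *
st()"
```

```text
time_s: 15.82
ee_pos: [619.2, 163.8, 109.7]
ee_rot: [-90.1, 0.1, 177.0]
force: [-1.7, 2.4, 5.0]
gripper_width: 27.8
t15.82 pos [619.2 163.8 109.7] rot [-9.01e+01  1.00e-01  1.77e+02] F [-1.7  2.4  5. ] M [0.7  0.49 0.25] w27.8 q6 107
time_s: 16.7
ee_pos: [619.0, 162.8, 200.5]
ee_rot: [-90.0, 0.0, 177.0]
force: [-0.2, -0.5, 0.1]
gripper_width: 54.8
t16.70 pos [619.  162.8 200.5] rot [-90.   0. 177.] F [-0.2 -0.5  0.1] M [ 0.    0.02 -0.02] w54.8 q6 107
```

Released with the outlet at heading −183° (square is about −179°). I'm moving over the pan post, about (544,351), with the jaws across the track.

```bash
python3 -c "
from h import *
plan(544.5,351,150,-89,20)"
```

```text
n=20 shift per row [-3.9,2.5,-10.7] turn [0,-4.70,0]  q6end~-328
```

```bash
python3 -m handwheel '[[0.6,[-3.9,0,-10.7],[0,-4.7,0]],[0.6,[-3.9,0,-10.7],[0,-4.7,0]],[0.6,[-3.9,0,-10.7],[0,-4.7,0]],[0.6,[-3.9,0,-10.7],[0,-4.7,0]],[0.6,[-3.9,0,-10.7],[0,-4.7,0]],[0.6,[-3.9,0,-10.7],[0,-4.7,0]],[0.6,[-3.9,0,-10.7],[0,-4.7,0]],[0.6,[-3.9,0,-10.7],[0,-4.7,0]],[0.6,[-3.9,0,-10.7],[0,-4.7,0]],[0.6,[-3.9,0,-10.7],[0,-4.7,0]]]' 
python3 -m handwheel '[[0.6,[-3.9,5,-10.7],[0,-4.7,0]],[0.6,[-3.9,5,-10.7],[0,-4.7,0]],[0.6,[-3.9,5,-10.7],[0,-4.7,0]],[0.6,[-3.9,5,-10.7],[0,-4.7,0]],[0.6,[-3.9,5,-10.7],[0,-4.7,0]],[0.6,[-3.9,5,-10.7],[0,-4.7,0]],[0.6,[-3.9,5,-10.7],[0,-4.7,0]],[0.6,[-3.9,5,-10.7],[0,-4.7,0]],[0.6,[-3.9,5,-10.7],[0,-4.7,0]],[0.6,[-3.9,5,-10.7],[0,-4.7,0]]]' 
python3 -c "
from ov import *
st()
plan(544.5,351,47,-89,10)
im=env.grab_frame('scene');crop('scene',340,210,540,350,4,'s9.png',im)
im=env.grab_frame('top');crop('top',100,110,300,250,4,'t9.png',im)
"
```

```text
time_s: 17.53
ee_pos: [622.8, 274.1, 199.5]
ee_rot: [-90.0, 0.0, -135.8]
force: [0.6, 0.4, 0.1]
gripper_width: 54.8
time_s: 18.37
ee_pos: [543.9, 352.2, 149.3]
ee_rot: [-90.0, 0.0, -88.8]
force: [-1.1, 0.1, 0.3]
gripper_width: 54.4
t18.37 pos [543.9 352.2 149.3] rot [-90.    0.  -88.8] F [-1.1  0.1  0.3] M [ 0.01 -0.1  -0.01] w54.4 q6 31
n=10 shift per row [0.1,10.2,0.1] turn [0,0.02,0]  q6end~32
```

View pics/s9.png

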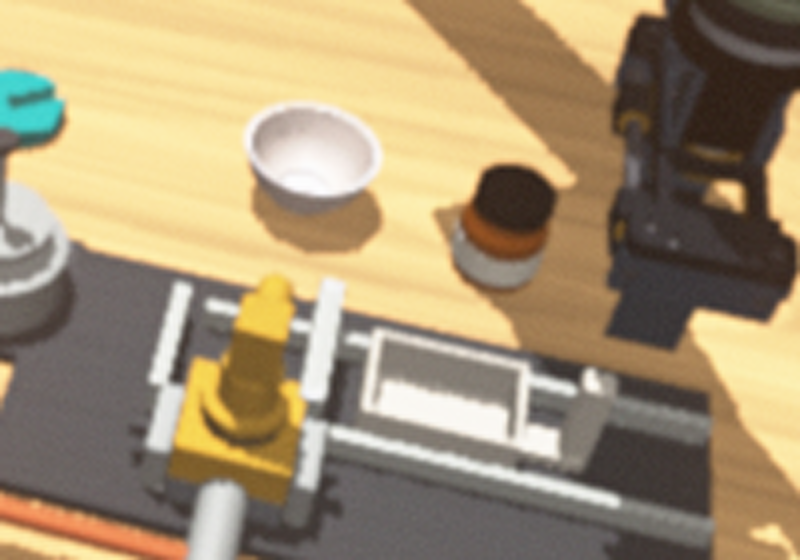

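View pics/t9.png

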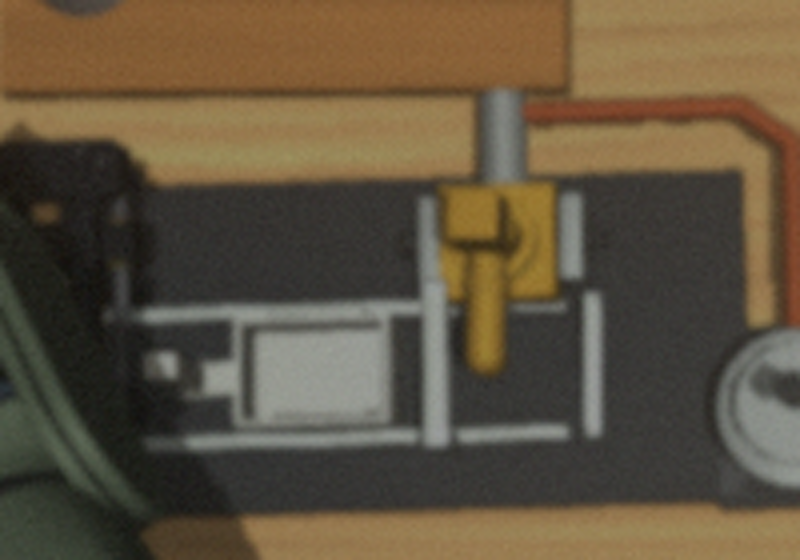

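The brass elbow is seated upright with its outlet straight over the track: top crop spout at (486,370), head at (473,215). The pan post is clear of the open jaws. Descending on the post.

```bash
python3 -m handwheel '[[0.6,[1,10.5,0.5],[0,0,0]],[0.6,[0,10.5,0],[0,0,0]],[0.6,[0,10.5,0],[0,0,0]],[0.6,[0,10.5,0],[0,0,0]],[0.6,[0,10.5,0],[0,0,0]],[0.6,[0,10.5,0],[0,0,0]],[0.6,[0,10.5,0],[0,0,0]],[0.6,[0,10.5,0],[0,0,0]],[0.6,[0,10.5,0],[0,0,0]],[0.6,[0,5,0],[0,0,0]]]' 
python3 -m handwheel '[[0.1,[0,0,0],[0,0,0]],[0.1,[0,0,0],[0,0,0]],[0.1,[0,0,0],[0,0,0]],[0.1,[0,0,0],[0,0,0]],[0.1,[0,0,0],[0,0,0]],[0.1,[0,0,0],[0,0,0]],[0.1,[0,0,0],[0,0,0]],[0.1,[0,0,0],[0,0,0]],[0.1,[0,0,0],[0,0,0]],[0.1,[0,0,0],[0,0,0]]]' 15
python3 -c "
from ov import *
st()
crop('scene',400,210,560,350,5,'s10.png')
"
```

```text
time_s: 19.3
ee_pos: [543.9, 350.3, 47.3]
ee_rot: [-90.1, -0.1, -89.0]
force: [-0.1, -0.7, 1.1]
gripper_width: 54.4
time_s: 20.13
ee_pos: [544.9, 350.9, 49.8]
ee_rot: [-90.0, 0.0, -89.0]
force: [-0.3, -0.3, 3.4]
gripper_width: 15.9
t20.13 pos [544.9 350.9  49.8] rot [-90.   0. -89.] F [-0.3 -0.3  3.4] M [ 0.03 -0.06 -0.03] w15.9 q6 31
```

View pics/s10.png

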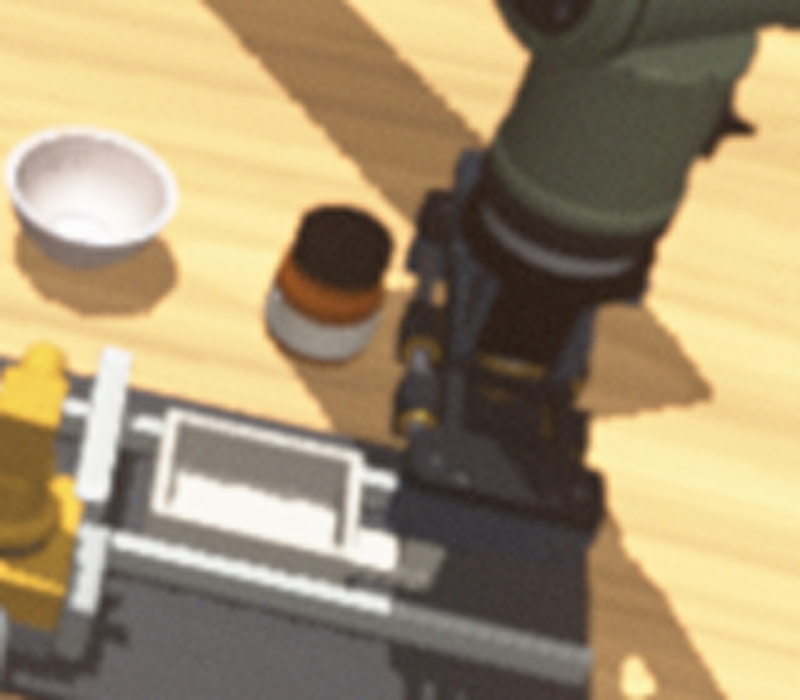

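Gripped at width 15.9, matching the 16 mm post. Sliding the pan along tool +x, which is the press's −y.

```bash
python3 -m handwheel '[[0.1,[5,0,0],[0,0,0]],[0.1,[10,0,0],[0,0,0]],[0.1,[10,0,0],[0,0,0]],[0.1,[10,0,0],[0,0,0]],[0.1,[10,0,0],[0,0,0]],[0.1,[10,0,0],[0,0,0]],[0.1,[10,0,0],[0,0,0]],[0.1,[10,0,0],[0,0,0]],[0.1,[10,0,0],[0,0,0]],[0.1,[5,0,0],[0,0,0]]]' 15
python3 -c "
from ov import *
st()"
python3 -m handwheel '[[0.1,[3,0,0],[0,0,0]],[0.1,[3,0,0],[0,0,0]],[0.1,[3,0,0],[0,0,0]],[0.1,[3,0,0],[0,0,0]],[0.1,[2,0,0],[0,0,0]],[0.1,[1,0,0],[0,0,0]],[0.1,[1,0,0],[0,0,0]],[0.1,[1,0,0],[0,0,0]],[0.1,[0,0,0],[0,0,0]],[0.1,[0,0,0],[0,0,0]]]' 15
python3 -c "
from ov import *
st()"

```

```text
time_s: 21.02
ee_pos: [546.4, 259.2, 49.8]
ee_rot: [-90.0, 0.0, -89.1]
force: [-0.8, 4.7, 5.9]
gripper_width: 15.8
t21.02 pos [546.4 259.2  49.8] rot [-90.    0.  -89.1] F [-0.8  4.7  5.9] M [ 0.97 -0.04  0.03] w15.8 q6 23
time_s: 21.85
ee_pos: [546.7, 243.1, 49.8]
ee_rot: [-90.0, 0.0, -89.1]
force: [0.7, 3.4, 5.3]
gripper_width: 16.0
t21.85 pos [546.7 243.1  49.8] rot [-90.    0.  -89.1] F [0.7 3.4 5.3] M [ 0.62 -0.07  0.05] w16.0 q6 22
```

```bash
python3 -m handwheel '[[0.1,[1,0,0],[0,0,0]],[0.1,[1,0,0],[0,0,0]],[0.1,[1,0,0],[0,0,0]],[0.1,[1,0,0],[0,0,0]],[0.1,[0,0,0],[0,0,0]],[0.1,[0,0,0],[0,0,0]],[0.1,[0,0,0],[0,0,0]],[0.1,[0,0,0],[0,0,0]],[0.1,[0,0,0],[0,0,0]],[0.1,[0,0,0],[0,0,0]]]' 15
python3 -c "
from ov import *
st()"

```

```text
time_s: 22.68
ee_pos: [546.8, 239.5, 49.8]
ee_rot: [-90.0, 0.1, -89.0]
force: [0.6, 4.5, 6.1]
gripper_width: 16.0
t22.68 pos [546.8 239.5  49.8] rot [-90.    0.1 -89. ] F [0.6 4.5 6.1] M [0.82 0.01 0.  ] w16.0 q6 22
```

```bash
python3 -m handwheel '[[0.1,[1,0,0],[0,0,0]],[0.1,[1,0,0],[0,0,0]],[0.1,[1,0,0],[0,0,0]],[0.1,[0,0,0],[0,0,0]],[0.1,[0,0,0],[0,0,0]],[0.1,[0,0,0],[0,0,0]],[0.1,[0,0,0],[0,0,0]],[0.1,[0,0,0],[0,0,0]],[0.1,[0,0,0],[0,0,0]],[0.1,[0,0,0],[0,0,0]]]' 15
python3 -c "
from ov import *
st()
crop('scene',340,210,500,350,5,'s11.png')
crop('top',140,110,300,250,5,'t11.png')"

```

```text
time_s: 23.52
ee_pos: [546.7, 239.4, 49.9]
ee_rot: [-89.9, 0.3, -89.1]
force: [-1.6, 12.5, 4.6]
gripper_width: 15.9
t23.52 pos [546.7 239.4  49.9] rot [-89.9   0.3 -89.1] F [-1.6 12.5  4.6] M [2.19 0.31 0.06] w15.9 q6 21
```

View pics/s11.png

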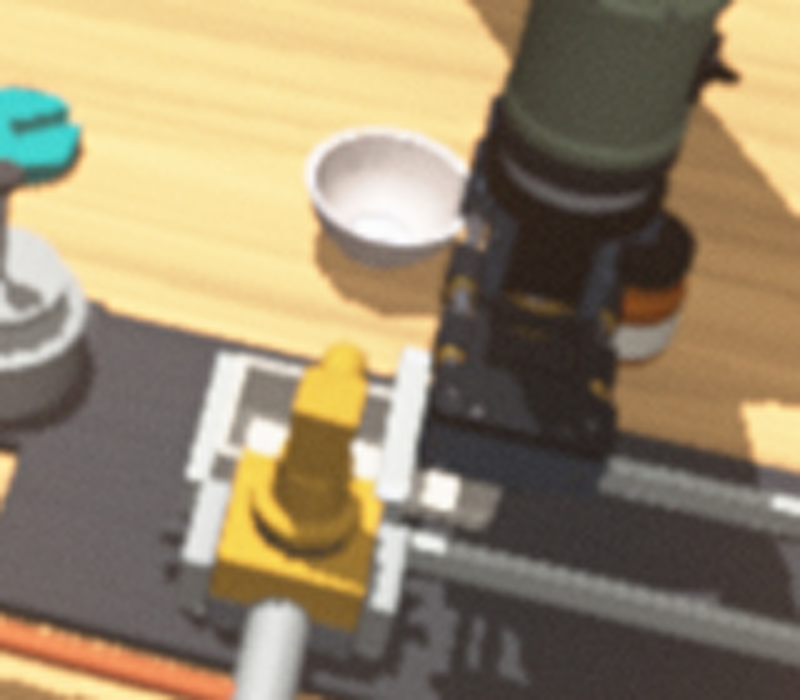

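View pics/t11.png

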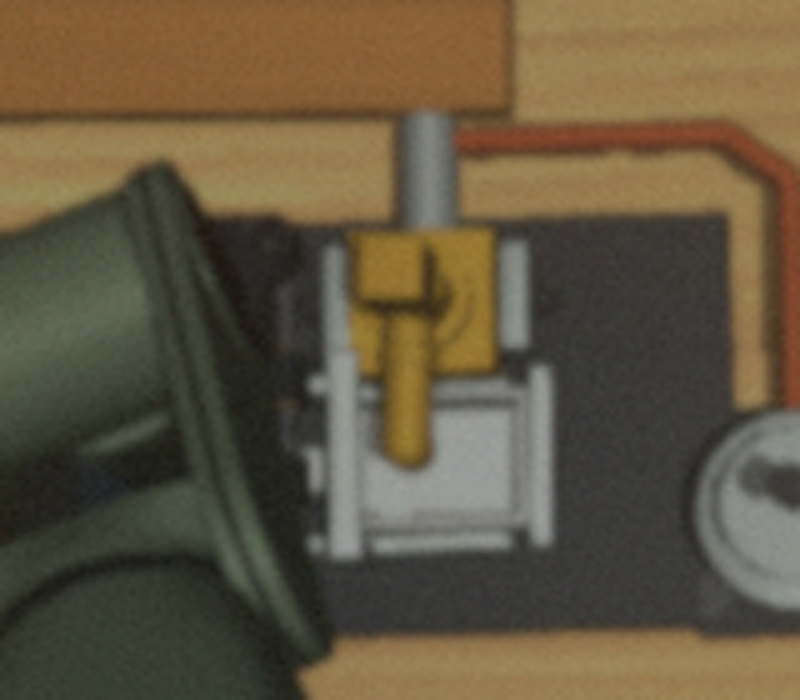

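The push force rose to 12 N with no further travel. Both crops show the pan against the end stop and under the outlet. I relax the push, then let go.

```bash
python3 -m handwheel '[[0.1,[-2,0,0],[0,0,0]],[0.1,[0,0,0],[0,0,0]],[0.5,[0,0,0],[0,0,0]],[0.5,[0,0,0],[0,0,0]],[0.5,[0,0,0],[0,0,0]],[0.5,[0,0,0],[0,0,0]],[0.5,[0,0,0],[0,0,0]],[0.5,[0,-10,0],[0,0,0]],[0.5,[0,-20,0],[0,0,0]],[0.5,[0,-20,0],[0,0,0]]]' 15
python3 -m handwheel '[[0.5,[-5,-25,0],[0,0,0]],[0.5,[-5,-25,0],[0,0,0]],[0.5,[-5,-25,0],[0,0,0]],[0.5,[-5,-25,0],[0,0,0]],[0.5,[0,0,0],[0,0,0]],[0.5,[0,0,0],[0,0,0]],[0.5,[0,0,0],[0,0,0]],[0.5,[0,0,0],[0,0,0]],[0.5,[0,0,0],[0,0,0]],[0.5,[0,0,0],[0,0,0]]]'
python3 -c "
from ov import *
st()
im=env.grab_frame('top');crop('top',140,110,300,250,5,'t12.png',im);cv2.imwrite('pics/t12f.png',im[:,:,::-1])"

```

```text
time_s: 24.45
ee_pos: [546.1, 238.3, 99.7]
ee_rot: [-90.1, -0.1, -89.0]
force: [-0.3, -0.2, -1.2]
gripper_width: 45.8
time_s: 25.28
ee_pos: [545.8, 258.4, 198.2]
ee_rot: [-90.1, -0.1, -89.0]
force: [-0.8, 0.5, -0.5]
gripper_width: 45.3
t25.28 pos [545.8 258.4 198.2] rot [-90.1  -0.1 -89. ] F [-0.8  0.5 -0.5] M [ 0.01 -0.12  0.03] w45.3 q6 23
```

View pics/t12f.png

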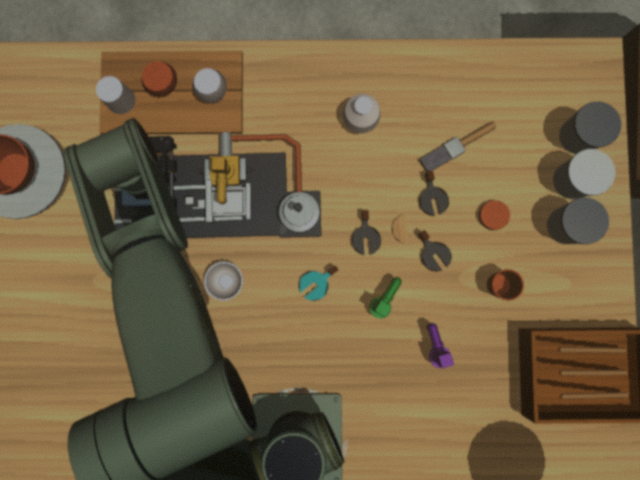

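View pics/t12.png

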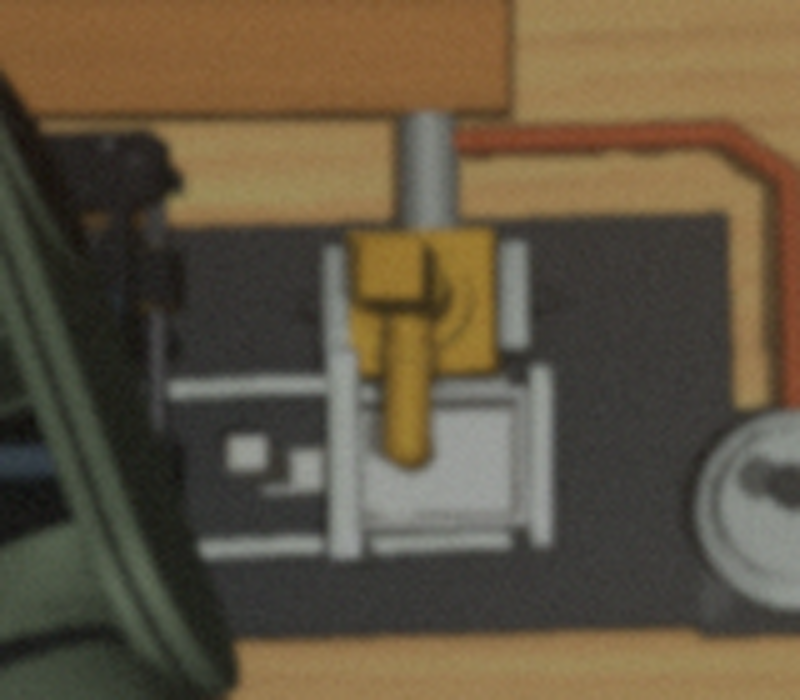

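The pan is home: its right rim is at crop (525,470) against the stop (540,455), its post is outside the bridge at (248,453), and the spout is above it at (408,460). I'll check the elbow heading and refine the spindle centre.

```bash
python3 -c "
from ov import *
T=lambda p:full(p,140,110,5)
a=atz('top',T((412,310)),101);b=atz('top',T((408,450)),101);d=b-a;print('outlet heading',np.degrees(np.arctan2(d[1],d[0])))
c=[(522.7,-7,70,34,(0,255,0)),(522.7,-7,138,10,(0,0,255))]
overlay('top',265,175,335,245,8,'t13.png',c)
overlay('scene',300,220,380,300,8,'s13.png',c)"

```

```text
outlet heading 178.84601826191226
```

View pics/t13.png

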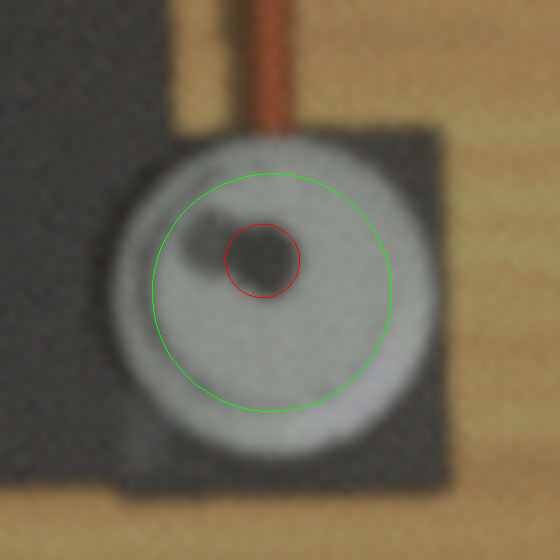

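View pics/s13.png

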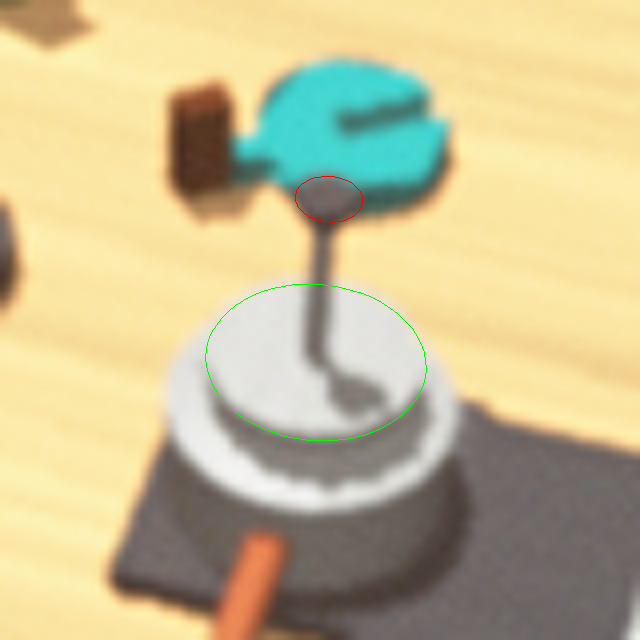

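The outlet heading reads 178.8° in the picture against a square of 181°, well within tolerance. The spindle overlay fits in both views. Now the weights: I overlay my measured models to verify them before reaching.

```bash
cat >> ov.py <<'E'
def wmodel(x,y,phi): # phi: post heading deg
    f=np.radians(phi); u=np.array([np.cos(f),np.sin(f)]); v=np.array([-u[1],u[0]]); c=np.array([x,y])
    a=np.linspace(0,2*np.pi,60)
    L=[np.c_[x+35*np.cos(a),y+35*np.sin(a),0*a+14]]
    L.append(np.array([[*(c+u*p+v*q),42] for p,q in((47,-7),(69,-7),(69,7),(47,7))]))
    L.append(np.array([[*(c-u*p+v*q),14] for p,q in((34,7),(-7,7),(-7,-7),(34,-7))]))
    return L
def wover(cam,box,k,name,ws,dz=0):
    x0,y0,x1,y1=box; im=env.grab_frame(cam); o=cv2.resize(im[y0:y1,x0:x1],None,fx=k,fy=k,interpolation=cv2.INTER_CUBIC)[:,:,::-1].copy()
    for w in ws:
        for P in wmodel(*w):
            P=P+[0,0,dz]; q=((proj(cam,P)+.5-[x0,y0])*k-.5); cv2.polylines(o,[np.round(q).astype(int)],True,(0,255,0),1)
    cv2.imwrite("pics/"+name,o)
E
python3 -c "
from ov import *
ws=[(461,-162,1.5),(554,-324,10.5),(421,-327.5,32)]
wover('top',(340,160,470,280),6,'t14.png',ws)
wover('scene',(200,210,310,285),7,'s14.png',ws)"
```

```text
(no output)
```

View pics/t14.png

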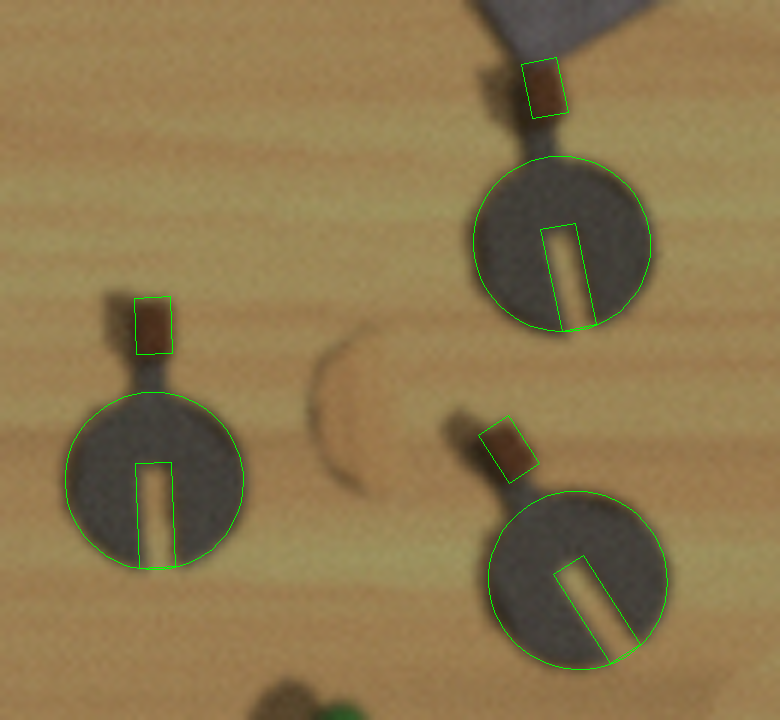

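View pics/s14.png

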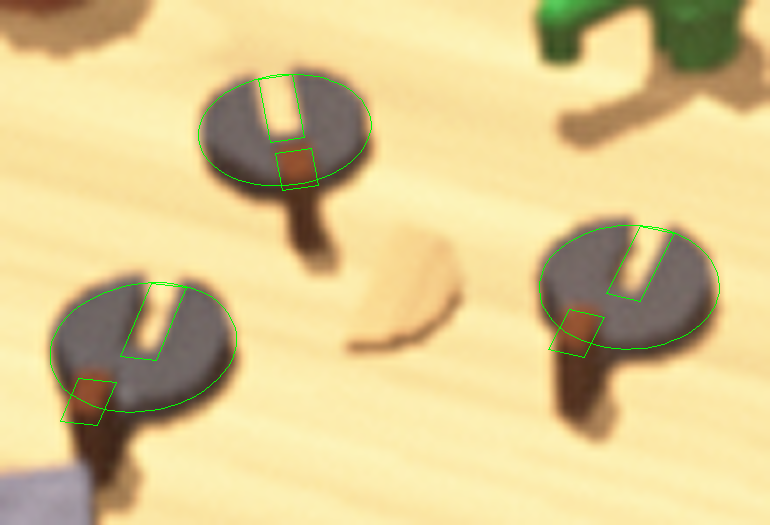

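The models fit in the top view, with about 1 px scene offset. The dark steel ones are at (434,200), (367,238) and (436,255); the turquoise one at (315,285) is the look-alike and stays. I start with weight A at (367,238).

```bash
python3 -c "
from h import *
plan(518.5,-160.7,198,-178.5,20)"
```

```text
n=20 shift per row [18.4,0.1,14.3] turn [0,4.47,0]  q6end~71
```

```bash
python3 -m handwheel '[[0.5,[18.4,0,14.3],[0,4.47,0]],[0.5,[18.4,0,14.3],[0,4.47,0]],[0.5,[18.4,0,14.3],[0,4.47,0]],[0.5,[18.4,0,14.3],[0,4.47,0]],[0.5,[18.4,0,14.3],[0,4.47,0]],[0.5,[18.4,0,14.3],[0,4.47,0]],[0.5,[18.4,0,14.3],[0,4.47,0]],[0.5,[18.4,0,14.3],[0,4.47,0]],[0.5,[18.4,0,14.3],[0,4.47,0]],[0.5,[18.4,0,14.3],[0,4.47,0]]]' 
python3 -m handwheel '[[0.5,[18.4,0,14.3],[0,4.47,0]],[0.5,[18.4,0,14.3],[0,4.47,0]],[0.5,[18.4,0,14.3],[0,4.47,0]],[0.5,[18.4,0,14.3],[0,4.47,0]],[0.5,[18.4,0,14.3],[0,4.47,0]],[0.5,[18.4,0,14.3],[0,4.47,0]],[0.5,[18.4,0,14.3],[0,4.47,0]],[0.5,[18.4,0,14.3],[0,4.47,0]],[0.5,[18.4,0,14.3],[0,4.47,0]],[0.5,[18.4,0,14.3],[0,4.47,0]]]' 
python3 -c "
from ov import *
st()
plan(518.5,-160.7,13,-178.5,12)
wover('scene',(200,190,330,285),6,'s15.png',[(460.5,-162.3,1.5)])"
```

```text
time_s: 26.37
ee_pos: [619.6, 42.4, 199.2]
ee_rot: [-90.0, 0.0, -133.9]
force: [-0.2, -0.4, 1.0]
gripper_width: 45.3
time_s: 27.2
ee_pos: [519.2, -161.8, 199.3]
ee_rot: [-90.0, 0.0, -178.6]
force: [-0.4, -0.4, 0.4]
gripper_width: 45.9
t27.20 pos [ 519.2 -161.8  199.3] rot [ -90.     0.  -178.6] F [-0.4 -0.4  0.4] M [ 0.02  0.01 -0.08] w45.9 q6 70
n=12 shift per row [0.1,15.5,-0.1] turn [0,-0.01,0]  q6end~71
```

View pics/s15.png

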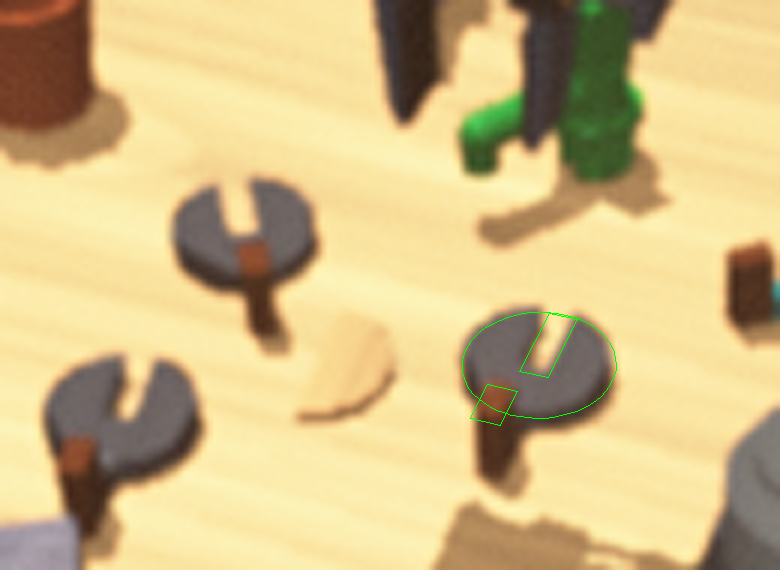

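Weight A has not moved and the fingers are above it. Descending to the post.

```bash
python3 -m handwheel '[[0.5,[0.5,17,-1],[0,0,0]],[0.5,[0,17,0],[0,0,0]],[0.5,[0,17,0],[0,0,0]],[0.5,[0,17,0],[0,0,0]],[0.5,[0,17,0],[0,0,0]],[0.5,[0,17,0],[0,0,0]],[0.5,[0,17,0],[0,0,0]],[0.5,[0,17,0],[0,0,0]],[0.5,[0,17,0],[0,0,0]],[0.5,[0,5,0],[0,0,0]]]' 
python3 -m handwheel '[[0.5,[0,10,0],[0,0,0]],[0.5,[0,8,0],[0,0,0]],[0.5,[0,8,0],[0,0,0]],[0.5,[0,3,0],[0,0,0]],[0.1,[0,0,0],[0,0,0]],[0.1,[0,0,0],[0,0,0]],[0.1,[0,0,0],[0,0,0]],[0.1,[0,0,0],[0,0,0]],[0.1,[0,0,0],[0,0,0]],[0.1,[0,0,0],[0,0,0]]]' 50
python3 -c "
from ov import *
st()"
```

```text
time_s: 28.08
ee_pos: [517.8, -159.2, 39.1]
ee_rot: [-90.1, -0.2, -178.4]
force: [-0.9, 1.1, -0.3]
gripper_width: 45.4
time_s: 28.92
ee_pos: [519.7, -160.0, 12.8]
ee_rot: [-90.0, 0.1, -178.4]
force: [-0.9, -1.1, 2.6]
gripper_width: 13.9
t28.92 pos [ 519.7 -160.    12.8] rot [-9.000e+01  1.000e-01 -1.784e+02] F [-0.9 -1.1  2.6] M [ 0.03 -0.04  0.05] w13.9 q6 70
```

Gripped at width 13.9, matching the 14 mm post. Lifting above the cap height.

```bash
python3 -m handwheel '[[0.1,[0,-8,0],[0,0,0]],[0.1,[0,-17,0],[0,0,0]],[0.1,[0,-17,0],[0,0,0]],[0.1,[0,-17,0],[0,0,0]],[0.1,[0,-17,0],[0,0,0]],[0.1,[0,-17,0],[0,0,0]],[0.1,[0,-17,0],[0,0,0]],[0.1,[0,-17,0],[0,0,0]],[0.1,[0,-17,0],[0,0,0]],[0.1,[0,-17,0],[0,0,0]]]' 50
python3 -c "
from ov import *
st();plan(634,12,172,-170,12)"
```

```text
time_s: 29.75
ee_pos: [518.7, -159.4, 174.3]
ee_rot: [-90.0, -0.0, -178.4]
force: [-0.3, -0.2, -2.3]
gripper_width: 13.6
t29.75 pos [ 518.7 -159.4  174.3] rot [ -90.    -0.  -178.4] F [-0.3 -0.2 -2.3] M [ 0.07 -0.22 -0.03] w13.6 q6 70
n=12 shift per row [-10.9,0.2,-13.3] turn [0,-0.70,0]  q6end~81
```

```bash
python3 -m handwheel '[[0.1,[-13,0,-16],[0,-0.8,0]],[0.1,[-13,0,-16],[0,-0.8,0]],[0.1,[-13,0,-16],[0,-0.8,0]],[0.1,[-13,0,-16],[0,-0.8,0]],[0.1,[-13,0,-16],[0,-0.8,0]],[0.1,[-13,0,-16],[0,-0.8,0]],[0.1,[-13,0,-16],[0,-0.8,0]],[0.1,[-13,0,-16],[0,-0.8,0]],[0.1,[-13,0,-16],[0,-0.8,0]],[0.1,[-13,0,-16],[0,-0.8,0]]]' 50
python3 -c "
from ov import *
st();plan(634,12,92,-170,10)"
```

```text
time_s: 30.58
ee_pos: [634.1, 12.3, 173.2]
ee_rot: [-90.0, -0.1, -170.4]
force: [0.6, -0.2, -2.9]
gripper_width: 13.7
t30.58 pos [634.1  12.3 173.2] rot [-9.000e+01 -1.000e-01 -1.704e+02] F [ 0.6 -0.2 -2.9] M [ 0.02 -0.16 -0.06] w13.7 q6 80
n=10 shift per row [0.0,8.1,0.0] turn [0,-0.04,0]  q6end~81
```

```bash
python3 -m handwheel '[[0.1,[0,8.5,0],[0,-0.4,0]],[0.1,[0,8.5,0],[0,0,0]],[0.1,[0,8.5,0],[0,0,0]],[0.1,[0,8.5,0],[0,0,0]],[0.1,[0,8.5,0],[0,0,0]],[0.1,[0,8.5,0],[0,0,0]],[0.1,[0,8.5,0],[0,0,0]],[0.1,[0,8.5,0],[0,0,0]],[0.1,[0,8.5,0],[0,0,0]],[0.1,[0,4,0],[0,0,0]]]' 50
python3 -c "
from ov import *
st();b=np.radians(10)
P=env.state()['ee_pos']
c=(P[0]-59*np.cos(b),P[1]-59*np.sin(b),10)
print(c)
wover('scene',(290,180,400,290),6,'s16.png',[c],dz=P[2]-13)
wover('top',(250,150,340,250),6,'t16.png',[c],dz=P[2]-13)
plan(522.5+59*np.cos(b),-7.5+59*np.sin(b),89,-170,10)"
```

```text
time_s: 31.42
ee_pos: [633.4, 11.1, 91.3]
ee_rot: [-90.0, -0.1, -170.0]
force: [-0.0, 0.5, -2.8]
gripper_width: 13.3
t31.42 pos [633.4  11.1  91.3] rot [-9.0e+01 -1.0e-01 -1.7e+02] F [-0.   0.5 -2.8] M [ 0.   -0.12  0.03] w13.3 q6 80
(np.float64(575.3200416733654), np.float64(0.8905961522098647), 10)
n=10 shift per row [5.4,0.3,-0.1] turn [0,-0.00,0]  q6end~80
```

View pics/s16.png

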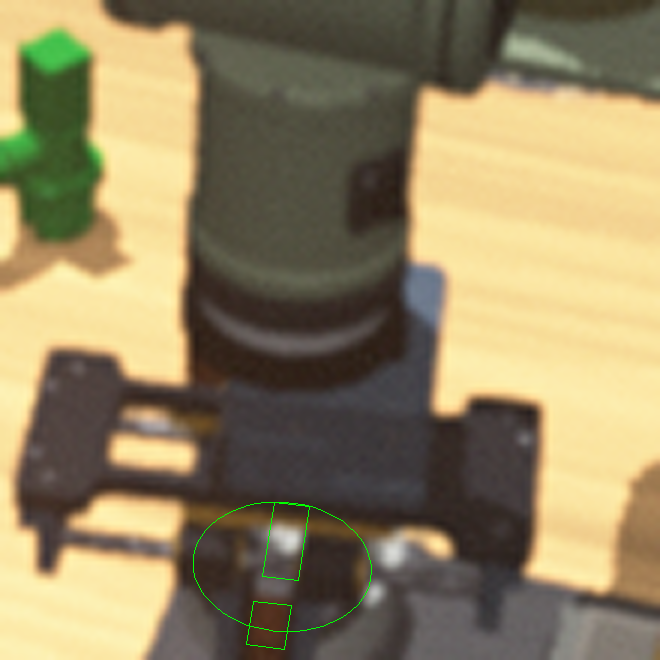

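View pics/t16.png

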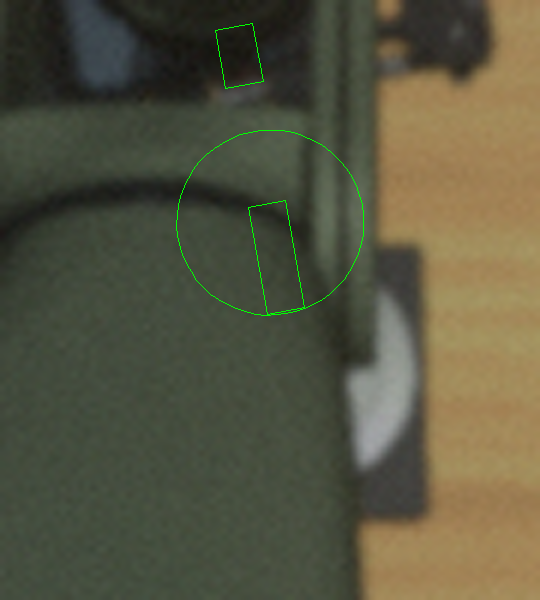

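The gripper hides most of it, but the brown post at scene crop (270,630) matches the model. Sliding in radially, watching side force.

```bash
python3 -m handwheel '[[0.1,[4,0,0],[0,0,0]],[0.1,[4,0,0],[0,0,0]],[0.1,[4,0,0],[0,0,0]],[0.1,[4,0,0],[0,0,0]],[0.1,[4,0,0],[0,0,0]],[0.1,[4,0,0],[0,0,0]],[0.1,[0,0,0],[0,0,0]],[0.1,[0,0,0],[0,0,0]],[0.1,[0,0,0],[0,0,0]],[0.1,[0,0,0],[0,0,0]]]' 50
python3 -c "
from ov import *
st()"
python3 -m handwheel '[[0.1,[3,0,0],[0,0,0]],[0.1,[3,0,0],[0,0,0]],[0.1,[3,0,0],[0,0,0]],[0.1,[3,0,0],[0,0,0]],[0.1,[3,0,0],[0,0,0]],[0.1,[3,0,0],[0,0,0]],[0.1,[3,0,0],[0,0,0]],[0.1,[0,0,0],[0,0,0]],[0.1,[0,0,0],[0,0,0]],[0.1,[0,0,0],[0,0,0]]]' 50
python3 -c "
from ov import *
st()
b=np.radians(10)
plan(522.5+59*np.cos(b),-7.5+59*np.sin(b),89,-170,10)"
```

```text
time_s: 32.35
ee_pos: [610.8, 7.1, 92.9]
ee_rot: [-90.0, 0.0, -170.0]
force: [-0.1, 0.4, -3.1]
gripper_width: 13.9
t32.35 pos [610.8   7.1  92.9] rot [ -90.    0. -170.] F [-0.1  0.4 -3.1] M [ 0.08 -0.07  0.03] w13.9 q6 80
time_s: 33.18
ee_pos: [590.0, 3.4, 92.9]
ee_rot: [-90.0, 0.0, -170.0]
force: [-0.2, -0.5, -2.1]
gripper_width: 13.8
t33.18 pos [590.    3.4  92.9] rot [ -90.    0. -170.] F [-0.2 -0.5 -2.1] M [ 0.06 -0.12 -0.  ] w13.8 q6 79
n=10 shift per row [0.9,0.4,-0.1] turn [0,0.00,0]  q6end~80
```

```bash
python3 -m handwheel '[[0.1,[2.5,0,-0.5],[0,0,0]],[0.1,[2.5,0,0],[0,0,0]],[0.1,[2.5,0,0],[0,0,0]],[0.1,[1,0,0],[0,0,0]],[0.1,[0,2,0],[0,0,0]],[0.1,[0,2,0],[0,0,0]],[0.1,[0,2,0],[0,0,0]],[0.1,[0,0,0],[0,0,0]],[0.1,[0,0,0],[0,0,0]],[0.1,[0,0,0],[0,0,0]]]' 50
python3 -c "
from ov import *
st()"
```

```text
time_s: 34.02
ee_pos: [581.5, 2.4, 86.8]
ee_rot: [-90.0, -0.0, -170.0]
force: [0.0, -0.1, -1.7]
gripper_width: 13.5
t34.02 pos [581.5   2.4  86.8] rot [ -90.   -0. -170.] F [ 0.  -0.1 -1.7] M [ 0.07 -0.07 -0.05] w13.5 q6 79
```

```bash
python3 -m handwheel '[[0.1,[0,1,0],[0,0,0]],[0.1,[0,1,0],[0,0,0]],[0.1,[0,1,0],[0,0,0]],[0.1,[0,0.5,0],[0,0,0]],[0.1,[0,0,0],[0,0,0]],[0.1,[0,0,0],[0,0,0]],[0.1,[0,0,0],[0,0,0]],[0.1,[0,0,0],[0,0,0]],[0.1,[0,0,0],[0,0,0]],[0.1,[0,0,0],[0,0,0]]]' 50
python3 -c "
from ov import *
st()"
```

```text
time_s: 34.85
ee_pos: [581.4, 2.4, 83.4]
ee_rot: [-90.0, 0.0, -170.0]
force: [0.1, 0.2, -3.2]
gripper_width: 13.5
t34.85 pos [581.4   2.4  83.4] rot [ -90.    0. -170.] F [ 0.1  0.2 -3.2] M [ 0.03 -0.12  0.05] w13.5 q6 79
```

```bash
python3 -m handwheel '[[0.1,[0,0.5,0],[0,0,0]],[0.1,[0,0.5,0],[0,0,0]],[0.1,[0,0.5,0],[0,0,0]],[0.1,[0,0,0],[0,0,0]],[0.1,[0,0,0],[0,0,0]],[0.1,[0,0,0],[0,0,0]],[0.1,[0,0,0],[0,0,0]],[0.1,[0,0,0],[0,0,0]],[0.1,[0,0,0],[0,0,0]],[0.1,[0,0,0],[0,0,0]]]' 50
python3 -c "
from ov import *
st()
crop('scene',290,180,400,290,6,'s17.png')"
```

```text
time_s: 35.68
ee_pos: [581.5, 2.4, 82.8]
ee_rot: [-90.0, 0.0, -170.0]
force: [-1.0, -0.2, 6.4]
gripper_width: 14.1
t35.68 pos [581.5   2.4  82.8] rot [ -90.    0. -170.] F [-1.  -0.2  6.4] M [ 0.08  0.46 -0.04] w14.1 q6 79
```

View pics/s17.png

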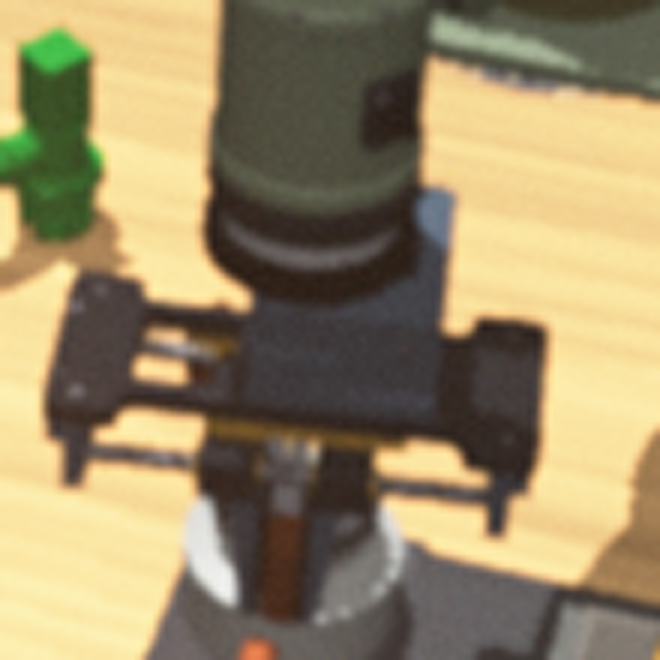

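Contact came at TCP z 82.8 (predicted 83), with +9 N of support. The weight is on the plate. Releasing and rising.

```bash
python3 -m handwheel '[[0.1,[0,-0.5,0],[0,0,0]],[0.4,[0,0,0],[0,0,0]],[0.4,[0,0,0],[0,0,0]],[0.4,[0,0,0],[0,0,0]],[0.4,[0,0,0],[0,0,0]],[0.4,[0,0,0],[0,0,0]],[0.4,[0,-10,0],[0,0,0]],[0.4,[0,-20,0],[0,0,0]],[0.4,[0,-20,0],[0,0,0]],[0.4,[0,-20,0],[0,0,0]]]'
python3 -m handwheel '[[0.4,[0,-15,0],[0,0,0]],[0.4,[0,-15,0],[0,0,0]],[0.4,[0,-15,0],[0,0,0]],[0.4,[0,-5,0],[0,0,0]],[0.4,[0,0,0],[0,0,0]],[0.4,[0,0,0],[0,0,0]],[0.4,[0,0,0],[0,0,0]],[0.4,[0,0,0],[0,0,0]],[0.4,[0,0,0],[0,0,0]],[0.4,[0,0,0],[0,0,0]]]' 
python3 -c "
from ov import *
st()
plan(610,-313.3,200,10.5,27)
plan(610,-313.3,200,10.5,30)"
```

```text
time_s: 36.57
ee_pos: [581.4, 2.4, 153.7]
ee_rot: [-90.0, 0.0, -170.0]
force: [0.3, 0.1, -0.8]
gripper_width: 36.5
time_s: 37.4
ee_pos: [581.1, 2.5, 201.7]
ee_rot: [-90.0, -0.1, -170.0]
force: [-0.8, -0.3, 0.3]
gripper_width: 36.5
t37.40 pos [581.1   2.5 201.7] rot [-9.0e+01 -1.0e-01 -1.7e+02] F [-0.8 -0.3  0.3] M [-0.02  0.01  0.01] w36.5 q6 79
ambiguous turn
n=27 shift per row [-18.2,0.1,2.7] turn [0,6.65,0]  q6end~232
ambiguous turn
n=30 shift per row [-16.4,0.1,2.3] turn [0,5.98,0]  q6end~232
```

```bash
python3 -c "
from h import *
plan(600,-150,200,-80,14)"
```

```text
n=14 shift per row [8.6,0.1,8.7] turn [0,-6.43,0]  q6end~-24
```

```bash
python3 -m handwheel '[[0.5,[8.6,0,8.7],[0,-6.4,0]],[0.5,[8.6,0,8.7],[0,-6.4,0]],[0.5,[8.6,0,8.7],[0,-6.4,0]],[0.5,[8.6,0,8.7],[0,-6.4,0]],[0.5,[8.6,0,8.7],[0,-6.4,0]],[0.5,[8.6,0,8.7],[0,-6.4,0]],[0.5,[8.6,0,8.7],[0,-6.4,0]],[0.5,[8.6,0,8.7],[0,-6.4,0]],[0.5,[8.6,0,8.7],[0,-6.4,0]],[0.5,[8.6,0,8.7],[0,-6.4,0]]]'
python3 -c "
from ov import *
st()
plan(610.5,-313.5,200,10.5,20)
b=10
wover('top',(250,150,340,250),6,'t18.png',[(522.5,-7.5,10)],dz=70)
wover('scene',(290,180,400,290),6,'s18.png',[(522.5,-7.5,10)],dz=70)
"
```

```text
time_s: 38.23
ee_pos: [569.3, -113.7, 202.1]
ee_rot: [-90.0, -0.0, -105.7]
force: [0.0, -0.3, -0.4]
gripper_width: 45.8
t38.23 pos [ 569.3 -113.7  202.1] rot [ -90.    -0.  -105.7] F [ 0.  -0.3 -0.4] M [ 0.03 -0.06  0.04] w45.8 q6 3
n=20 shift per row [10.8,0.1,-5.7] turn [0,-5.81,0]  q6end~-128
```

View pics/t18.png

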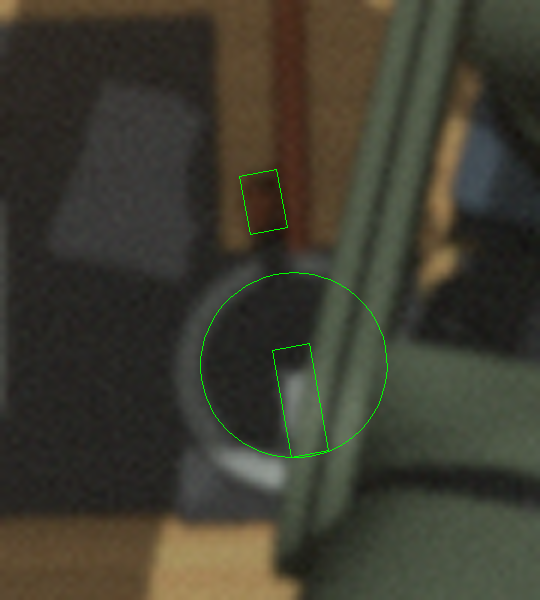

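View pics/s18.png

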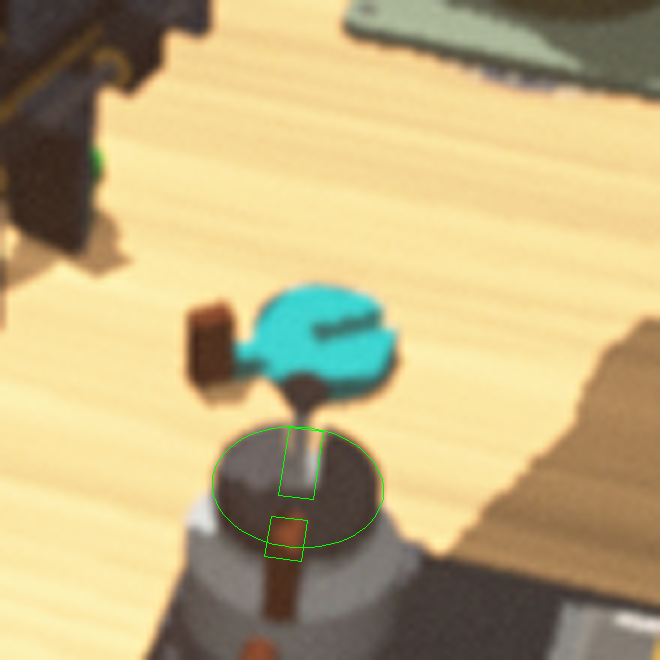

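Weight A lies on the plate with the rod in its slot; the overlay matches in both views. Going to weight B, and I'll recheck its position on the way.

```bash
python3 -m handwheel '[[0.5,[10.8,0,-5.7],[0,-5.8,0]],[0.5,[10.8,0,-5.7],[0,-5.8,0]],[0.5,[10.8,0,-5.7],[0,-5.8,0]],[0.5,[10.8,0,-5.7],[0,-5.8,0]],[0.5,[10.8,0,-5.7],[0,-5.8,0]],[0.5,[10.8,0,-5.7],[0,-5.8,0]],[0.5,[10.8,0,-5.7],[0,-5.8,0]],[0.5,[10.8,0,-5.7],[0,-5.8,0]],[0.5,[10.8,0,-5.7],[0,-5.8,0]],[0.5,[10.8,0,-5.7],[0,-5.8,0]]]'
python3 -m handwheel '[[0.5,[10.8,0,-5.7],[0,-5.8,0]],[0.5,[10.8,0,-5.7],[0,-5.8,0]],[0.5,[10.8,0,-5.7],[0,-5.8,0]],[0.5,[10.8,0,-5.7],[0,-5.8,0]],[0.5,[10.8,0,-5.7],[0,-5.8,0]],[0.5,[10.8,0,-5.7],[0,-5.8,0]],[0.5,[10.8,0,-5.7],[0,-5.8,0]],[0.5,[10.8,0,-5.7],[0,-5.8,0]],[0.5,[10.8,0,-5.7],[0,-5.8,0]],[0.5,[10.8,0,-5.7],[0,-5.8,0]]]'
python3 -c "
from ov import *
st()
plan(610.5,-313.5,13,10.5,11)
wover('scene',(190,200,310,310),6,'s19.png',[(554,-324,10.5),(421,-327.5,32)])
"
```

```text
time_s: 39.17
ee_pos: [533.4, -224.2, 202.2]
ee_rot: [-90.0, 0.0, -47.9]
force: [0.1, -0.3, -0.0]
gripper_width: 45.2
time_s: 40.0
ee_pos: [609.8, -313.4, 202.0]
ee_rot: [-90.0, 0.0, 10.1]
force: [-0.1, -0.0, -0.5]
gripper_width: 45.6
t40.00 pos [ 609.8 -313.4  202. ] rot [-90.    0.   10.1] F [-0.1 -0.  -0.5] M [ 0.12 -0.16  0.  ] w45.6 q6 -128
n=11 shift per row [0.1,17.2,-0.0] turn [0,-0.04,0]  q6end~-128
```

View pics/s19.png

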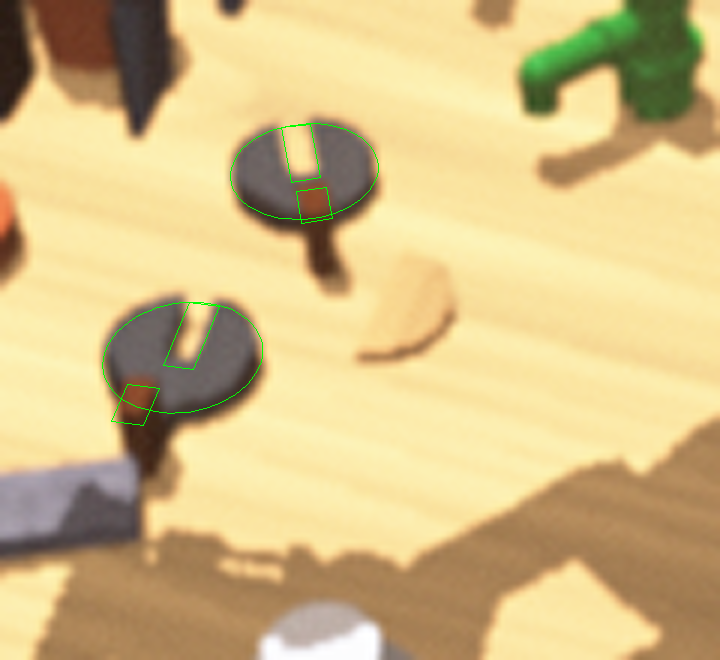

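Weight B has not moved. The brush corner touches the outer end of its post, so I grip 5 mm further in and stay just above disc height (TCP z 17) to spare the brush.

```bash
python3 -m handwheel '[[0.35,[-3.8,17,0],[0,-0.4,0]],[0.35,[0,17,0],[0,0,0]],[0.35,[0,17,0],[0,0,0]],[0.35,[0,17,0],[0,0,0]],[0.35,[0,17,0],[0,0,0]],[0.35,[0,17,0],[0,0,0]],[0.35,[0,17,0],[0,0,0]],[0.35,[0,17,0],[0,0,0]],[0.35,[0,14,0],[0,0,0]],[0.35,[0,5,0],[0,0,0]]]' 
python3 -c "
from ov import *
st()
plan(606.1,-314.3,17,10.5,5)
crop('scene',190,200,310,310,6,'s20.png')
"
```

```text
time_s: 40.88
ee_pos: [604.1, -312.8, 44.8]
ee_rot: [-89.8, 0.2, 10.2]
force: [0.3, 0.7, -1.1]
gripper_width: 31.7
t40.88 pos [ 604.1 -312.8   44.8] rot [-89.8   0.2  10.2] F [ 0.3  0.7 -1.1] M [ 0.11 -0.08 -0.02] w31.7 q6 -129
n=5 shift per row [0.3,5.6,-0.4] turn [0,-0.06,0]  q6end~-128
```

View pics/s20.png

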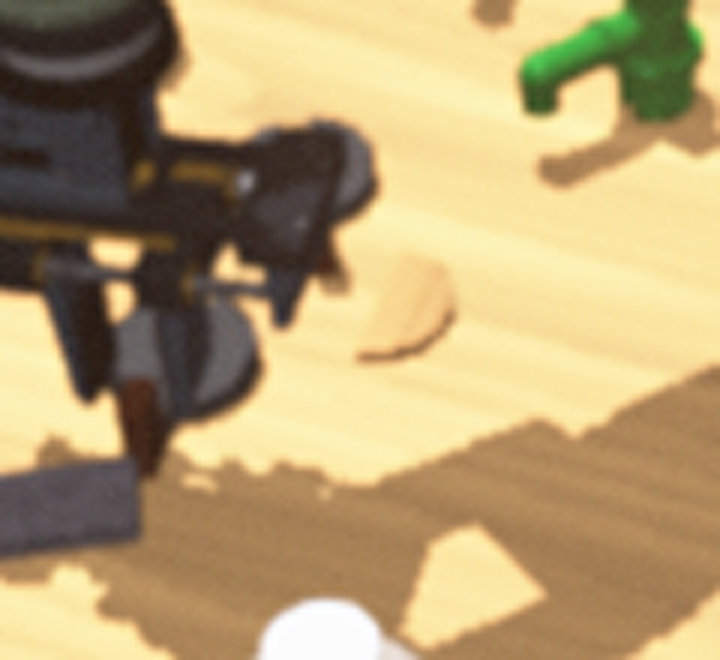

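The jaws straddle the post at (143,420). Descending the rest and gripping.

```bash
python3 -m handwheel '[[0.35,[0,9,0],[0,0,0]],[0.35,[0,9,0],[0,0,0]],[0.35,[0,9,0],[0,0,0]],[0.35,[0,2,0],[0,0,0]],[0.35,[0,0,0],[0,0,0]],[0.08,[0,0,0],[0,0,0]],[0.08,[0,0,0],[0,0,0]],[0.08,[0,0,0],[0,0,0]],[0.08,[0,0,0],[0,0,0]],[0.08,[0,0,0],[0,0,0]]]' 55
python3 -c "
from ov import *
st()
"
```

```text
time_s: 41.77
ee_pos: [606.1, -314.8, 19.0]
ee_rot: [-90.1, -0.1, 10.4]
force: [0.4, 0.1, 1.7]
gripper_width: 14.2
t41.77 pos [ 606.1 -314.8   19. ] rot [-90.1  -0.1  10.4] F [0.4 0.1 1.7] M [ 0.04 -0.1   0.09] w14.2 q6 -129
```

Gripped at 14.2. Lifting, then carrying it to the −y side of the spindle while turning clockwise 105°.

```bash
python3 -m handwheel '[[0.08,[0,-5,0],[0,0,0]],[0.08,[0,-10,0],[0,0,0]],[0.08,[0,-19,0],[0,0,0]],[0.08,[0,-19,0],[0,0,0]],[0.08,[0,-19,0],[0,0,0]],[0.08,[0,-19,0],[0,0,0]],[0.08,[0,-19,0],[0,0,0]],[0.08,[0,-19,0],[0,0,0]],[0.08,[0,-19,0],[0,0,0]],[0.08,[0,-12,0],[0,0,0]]]' 55
python3 -c "
from ov import *
st()
plan(513.1,-115.1,178,-95,20)
crop('scene',190,180,330,310,5,'s21.png')
"
```

```text
time_s: 42.6
ee_pos: [606.3, -314.6, 181.4]
ee_rot: [-90.1, -0.1, 10.4]
force: [0.2, -0.4, -2.5]
gripper_width: 13.6
t42.60 pos [ 606.3 -314.6  181.4] rot [-90.1  -0.1  10.4] F [ 0.2 -0.4 -2.5] M [ 0.08 -0.35 -0.01] w13.6 q6 -129
n=20 shift per row [-11.5,0.2,5.4] turn [0,5.27,0]  q6end~-8
```

View pics/s21.png

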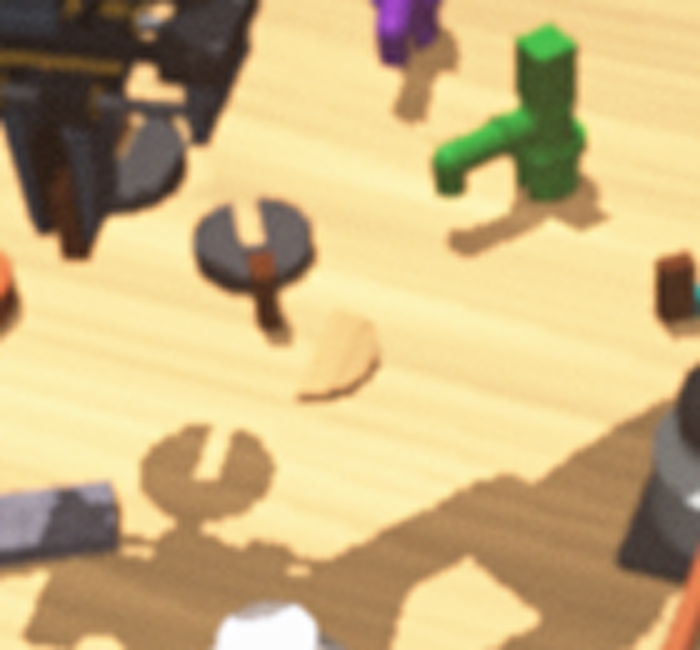

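Weight B is lifted; its shadow is at (205,470) and the brush is undisturbed. Carrying.

```bash
python3 -m handwheel '[[0.08,[-11.5,0,5.4],[0,5.27,0]],[0.08,[-11.5,0,5.4],[0,5.27,0]],[0.08,[-11.5,0,5.4],[0,5.27,0]],[0.08,[-11.5,0,5.4],[0,5.27,0]],[0.08,[-11.5,0,5.4],[0,5.27,0]],[0.08,[-11.5,0,5.4],[0,5.27,0]],[0.08,[-11.5,0,5.4],[0,5.27,0]],[0.08,[-11.5,0,5.4],[0,5.27,0]],[0.08,[-11.5,0,5.4],[0,5.27,0]],[0.08,[-11.5,0,5.4],[0,5.27,0]]]'
python3 -m handwheel '[[0.08,[-11.5,0,5.4],[0,5.27,0]],[0.08,[-11.5,0,5.4],[0,5.27,0]],[0.08,[-11.5,0,5.4],[0,5.27,0]],[0.08,[-11.5,0,5.4],[0,5.27,0]],[0.08,[-11.5,0,5.4],[0,5.27,0]],[0.08,[-11.5,0,5.4],[0,5.27,0]],[0.08,[-11.5,0,5.4],[0,5.27,0]],[0.08,[-11.5,0,5.4],[0,5.27,0]],[0.08,[-11.5,0,5.4],[0,5.27,0]],[0.08,[-11.5,0,5.4],[0,5.27,0]]]'
python3 -c "
from ov import *
st()
plan(513.1,-115.1,110,-95,10)
"
```

```text
time_s: 43.48
ee_pos: [508.7, -237.6, 178.2]
ee_rot: [-90.0, 0.0, -42.6]
force: [-0.8, -0.1, -2.1]
gripper_width: 13.6
time_s: 44.32
ee_pos: [511.6, -114.8, 178.3]
ee_rot: [-90.1, -0.0, -95.2]
force: [-0.6, 0.1, -1.8]
gripper_width: 13.7
t44.32 pos [ 511.6 -114.8  178.3] rot [-90.1  -0.  -95.2] F [-0.6  0.1 -1.8] M [-0.13  0.   -0.02] w13.7 q6 -9
n=10 shift per row [0.0,6.8,0.2] turn [0,-0.02,0]  q6end~-8
```

```bash
python3 -m handwheel '[[0.08,[0,8,1.5],[0,-0.2,0]],[0.08,[0,8,0],[0,0,0]],[0.08,[0,8,0],[0,0,0]],[0.08,[0,8,0],[0,0,0]],[0.08,[0,8,0],[0,0,0]],[0.08,[0,8,0],[0,0,0]],[0.08,[0,8,0],[0,0,0]],[0.08,[0,8,0],[0,0,0]],[0.08,[0,5,0],[0,0,0]],[0.08,[0,0,0],[0,0,0]]]'
python3 -c "
from ov import *
st()
plan(513.1,-115.1,108,-95,10)
b=np.radians(-95);P=env.state()['ee_pos']
c=(P[0]-53*np.cos(b),P[1]-53*np.sin(b),-95)
wover('scene',(260,180,390,290),6,'s22.png',[c],dz=P[2]-19)
"
```

```text
time_s: 45.15
ee_pos: [512.9, -115.6, 108.0]
ee_rot: [-90.1, 0.0, -94.8]
force: [-1.0, 0.4, -2.8]
gripper_width: 13.6
t45.15 pos [ 512.9 -115.6  108. ] rot [-90.1   0.  -94.8] F [-1.   0.4 -2.8] M [-0.14 -0.05 -0.02] w13.6 q6 -9
n=10 shift per row [-0.0,-0.0,0.0] turn [0,0.02,0]  q6end~-8
```

View pics/s22.png

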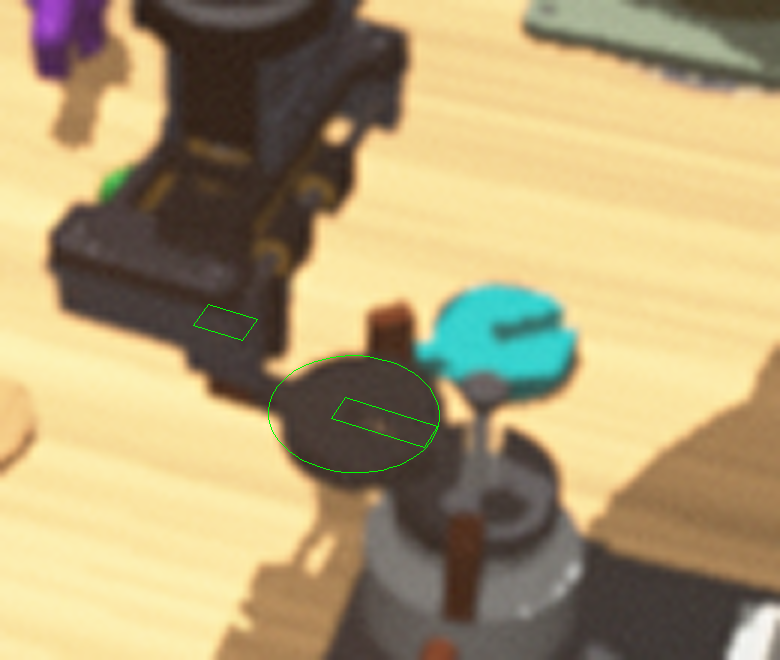

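```bash
python3 -c "
from ov import *
im=env.grab_frame('scene')
o=cv2.resize(im[220:275,290:350],None,fx=12,fy=12,interpolation=cv2.INTER_CUBIC)
o=np.clip(o.astype(float)*1.8+10,0,255).astype(np.uint8)[:,:,::-1].copy()
P=env.state()['ee_pos'];b=np.radians(-95)
for tilt,col in((0,(0,255,0)),(6,(0,0,255))):
  a=np.linspace(0,2*np.pi,60); t=np.radians(tilt)
  # local: u along post dir; pivot at grasp point height TCP+19, 53 from centre
  c=np.array([P[0],P[1]]);u=np.array([np.cos(b),np.sin(b)]);v=np.array([-u[1],u[0]])
  for top in(1,0):
    ur=-53+35*np.cos(a); z=np.full(60,-38+14*top); vr=35*np.sin(a)
    u2=ur*np.cos(t)-z*np.sin(t)*-1*-1; z2=ur*np.sin(t)+z*np.cos(t)
    Q=np.c_[c+np.outer(u2,u)+np.outer(vr,v),P[2]+19+z2]
    q=(proj('scene',Q)+.5-[290,220])*12-.5
    cv2.polylines(o,[np.round(q).astype(int)],True,col,1)
cv2.imwrite('pics/s23.png',o)
"
```

```text
(no output)
```

View pics/s23.png

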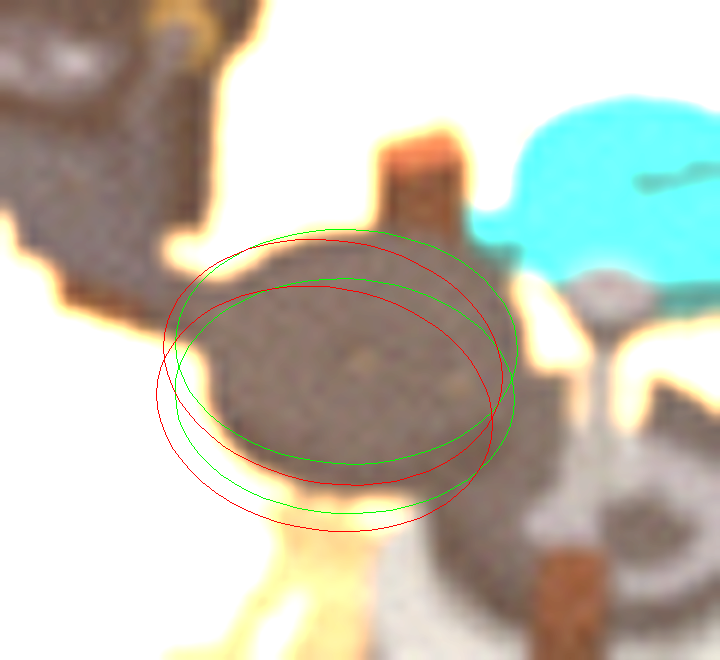

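The disc hangs flat and the slot line agrees with the model within about 0.5 px. Radially it sits about 2–4 mm further out than modelled. Sliding in along tool −x; ψ=−95 means tool x points outwards here.

```bash
python3 -m handwheel '[[0.08,[-4,0,0],[0,0,0]],[0.08,[-4,0,0],[0,0,0]],[0.08,[-4,0,0],[0,0,0]],[0.08,[-4,0,0],[0,0,0]],[0.08,[-4,0,0],[0,0,0]],[0.08,[-4,0,0],[0,0,0]],[0.08,[0,0,0],[0,0,0]],[0.08,[0,0,0],[0,0,0]],[0.08,[0,0,0],[0,0,0]],[0.08,[0,0,0],[0,0,0]]]'
python3 -c "
from ov import *
st()
im=env.grab_frame('scene')
o=cv2.resize(im[220:275,290:350],None,fx=10,fy=10,interpolation=cv2.INTER_CUBIC)
o=np.clip(o.astype(float)*1.6+10,0,255).astype(np.uint8)[:,:,::-1]
cv2.imwrite('pics/s24.png',o)
"
```

```text
time_s: 46.08
ee_pos: [515.7, -91.9, 109.3]
ee_rot: [-90.0, -0.0, -94.8]
force: [-0.8, 0.5, -2.7]
gripper_width: 13.5
t46.08 pos [515.7 -91.9 109.3] rot [-90.   -0.  -94.8] F [-0.8  0.5 -2.7] M [-0.18 -0.05 -0.02] w13.5 q6 -7
```

View pics/s24.png

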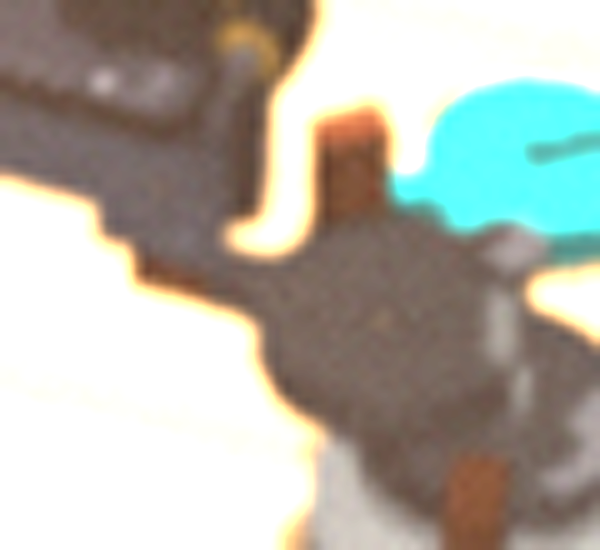

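```bash
python3 -m handwheel '[[0.08,[-3,0,0],[0,0,0]],[0.08,[-3,0,0],[0,0,0]],[0.08,[-3,0,0],[0,0,0]],[0.08,[-3,0,0],[0,0,0]],[0.08,[-3,0,0],[0,0,0]],[0.08,[0,0,0],[0,0,0]],[0.08,[0,0,0],[0,0,0]],[0.08,[0,0,0],[0,0,0]],[0.08,[0,0,0],[0,0,0]],[0.08,[0,0,0],[0,0,0]]]'
python3 -c "
from ov import *
st()"
python3 -m handwheel '[[0.08,[-2,0,0],[0,0,0]],[0.08,[-2,0,0],[0,0,0]],[0.08,[-2,0,0],[0,0,0]],[0.08,[-2,0,0],[0,0,0]],[0.08,[-2,0,0],[0,0,0]],[0.08,[0,0,0],[0,0,0]],[0.08,[0,0,0],[0,0,0]],[0.08,[0,0,0],[0,0,0]],[0.08,[0,0,0],[0,0,0]],[0.08,[0,0,0],[0,0,0]]]'
python3 -c "
from ov import *
st()
im=env.grab_frame('scene')
o=cv2.resize(im[220:275,290:350],None,fx=10,fy=10,interpolation=cv2.INTER_CUBIC)
o=np.clip(o.astype(float)*1.6+10,0,255).astype(np.uint8)[:,:,::-1]
cv2.imwrite('pics/s25.png',o)
"
```

```text
time_s: 46.97
ee_pos: [517.0, -76.9, 109.3]
ee_rot: [-90.0, -0.0, -94.8]
force: [0.9, -0.3, -2.6]
gripper_width: 13.4
t46.97 pos [517.  -76.9 109.3] rot [-90.   -0.  -94.8] F [ 0.9 -0.3 -2.6] M [-0.18 -0.05 -0.08] w13.4 q6 -5
time_s: 47.8
ee_pos: [517.8, -66.9, 109.4]
ee_rot: [-90.0, -0.0, -94.8]
force: [0.1, -0.1, -2.7]
gripper_width: 13.5
t47.80 pos [517.8 -66.9 109.4] rot [-90.   -0.  -94.8] F [ 0.1 -0.1 -2.7] M [-0.13 -0.08 -0.  ] w13.5 q6 -4
```

View pics/s25.png

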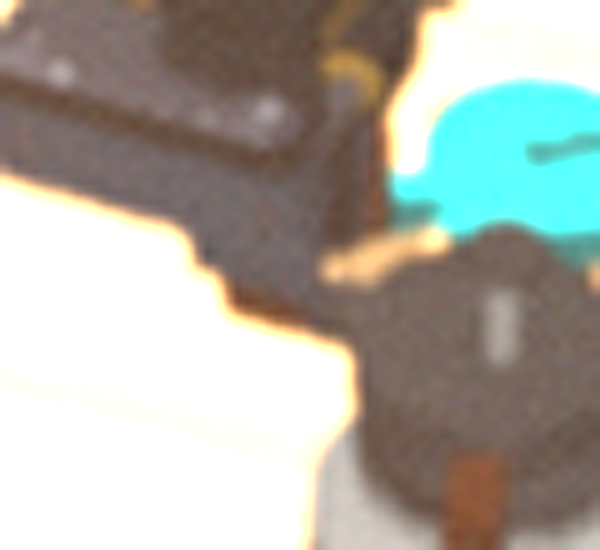

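The rod runs up through the slot at (500,330), with no side force. Going a little further in, then lowering.

```bash
python3 -m handwheel '[[0.08,[-2,0,0],[0,0,0]],[0.08,[-2,0,0],[0,0,0]],[0.08,[0,1.5,0],[0,0,0]],[0.08,[0,1.5,0],[0,0,0]],[0.08,[0,1,0],[0,0,0]],[0.08,[0,1,0],[0,0,0]],[0.08,[0,0,0],[0,0,0]],[0.08,[0,0,0],[0,0,0]],[0.08,[0,0,0],[0,0,0]],[0.08,[0,0,0],[0,0,0]]]'
python3 -c "
from ov import *
st()"
python3 -m handwheel '[[0.08,[0,0.5,0],[0,0,0]],[0.08,[0,0.5,0],[0,0,0]],[0.08,[0,0.5,0],[0,0,0]],[0.08,[0,0.5,0],[0,0,0]],[0.08,[0,0,0],[0,0,0]],[0.08,[0,0,0],[0,0,0]],[0.08,[0,0,0],[0,0,0]],[0.08,[0,0,0],[0,0,0]],[0.08,[0,0,0],[0,0,0]],[0.08,[0,0,0],[0,0,0]]]'
python3 -c "
from ov import *
st()"
```

```text
time_s: 48.68
ee_pos: [518.2, -62.9, 104.4]
ee_rot: [-90.0, -0.0, -94.8]
force: [1.3, -0.1, -1.7]
gripper_width: 13.6
t48.68 pos [518.2 -62.9 104.4] rot [-90.   -0.  -94.8] F [ 1.3 -0.1 -1.7] M [-0.11 -0.07 -0.02] w13.6 q6 -3
time_s: 49.52
ee_pos: [518.2, -62.9, 102.9]
ee_rot: [-90.0, -0.0, -94.8]
force: [-2.7, -0.5, 5.7]
gripper_width: 13.6
t49.52 pos [518.2 -62.9 102.9] rot [-90.   -0.  -94.8] F [-2.7 -0.5  5.7] M [-0.07  0.42 -0.01] w13.6 q6 -3
```

Contact came at 102.9 (predicted 103). Releasing and rising, then looking.

```bash
python3 -m handwheel '[[0.08,[0,-0.5,0],[0,0,0]],[0.35,[0,0,0],[0,0,0]],[0.35,[0,0,0],[0,0,0]],[0.35,[0,0,0],[0,0,0]],[0.35,[0,0,0],[0,0,0]],[0.35,[0,0,0],[0,0,0]],[0.35,[0,-10,0],[0,0,0]],[0.35,[0,-20,0],[0,0,0]],[0.35,[0,-20,0],[0,0,0]],[0.35,[0,-20,0],[0,0,0]]]'
python3 -c "
from ov import *
st()
plan(470,-296.8,190,-148,12)"
```

```text
time_s: 50.35
ee_pos: [518.2, -62.8, 174.3]
ee_rot: [-90.0, -0.0, -94.8]
force: [0.6, -0.6, -0.5]
gripper_width: 32.0
t50.35 pos [518.2 -62.8 174.3] rot [-90.   -0.  -94.8] F [ 0.6 -0.6 -0.5] M [ 0.01 -0.12  0.01] w32.0 q6 -3
n=12 shift per row [19.7,-1.3,6.2] turn [0,4.43,0]  q6end~26
```

```bash
python3 -m handwheel '[[0.35,[19.7,-3,6.2],[0,4.43,0]],[0.35,[19.7,-3,6.2],[0,4.43,0]],[0.35,[19.7,-3,6.2],[0,4.43,0]],[0.35,[19.7,-3,6.2],[0,4.43,0]],[0.35,[19.7,-3,6.2],[0,4.43,0]],[0.35,[19.7,0,6.2],[0,4.43,0]],[0.35,[19.7,0,6.2],[0,4.43,0]],[0.35,[19.7,0,6.2],[0,4.43,0]],[0.35,[19.7,0,6.2],[0,4.43,0]],[0.35,[0,0,0],[0,0,0]]]'
python3 -c "
from ov import *
st()
plan(470,-296.8,190,-148,10)
wover('top',(250,150,340,250),6,'t26.png',[(522.5,-7.5,-95)],dz=84)
wover('scene',(200,190,330,285),6,'s26.png',[(421,-327.5,32)])
wover('scene',(290,200,390,290),7,'s26b.png',[(522.5,-7.5,-95)],dz=84)
"
```

```text
time_s: 51.18
ee_pos: [501.2, -247.3, 188.6]
ee_rot: [-89.9, -0.1, -134.9]
force: [0.6, -0.8, 0.5]
gripper_width: 31.9
t51.18 pos [ 501.2 -247.3  188.6] rot [-8.990e+01 -1.000e-01 -1.349e+02] F [ 0.6 -0.8  0.5] M [-0.01  0.01 -0.02] w31.9 q6 18
n=10 shift per row [5.6,-0.1,1.9] turn [0,1.31,0]  q6end~26
```

View pics/t26.png

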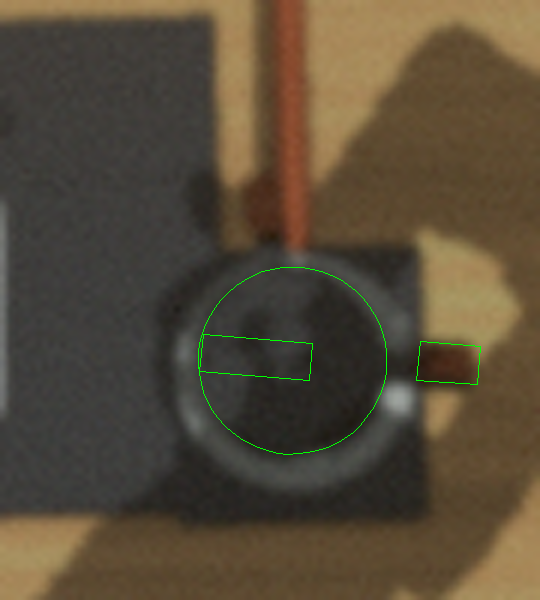

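View pics/s26b.png

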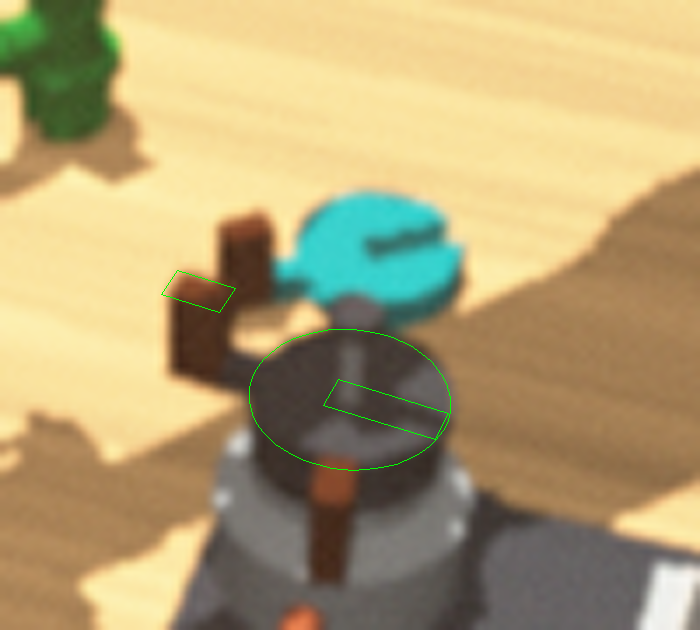

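View pics/s26.png

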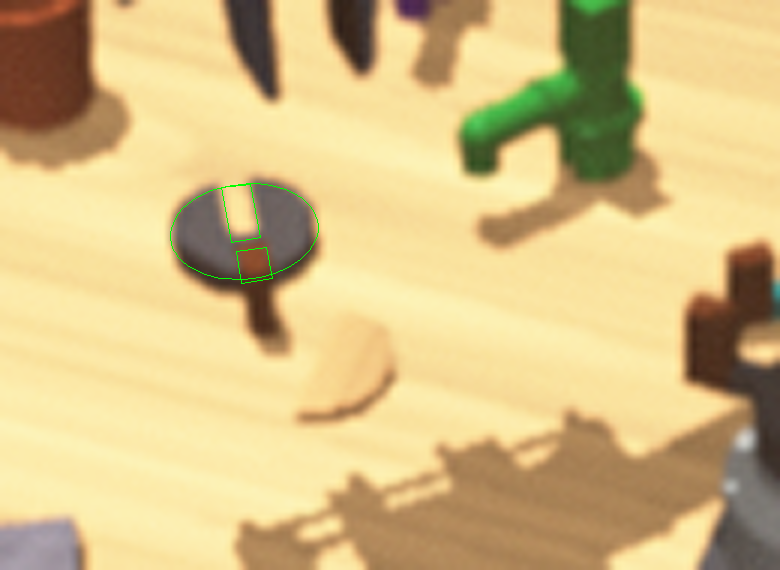

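Weight B lies on A with its post along −y, and the overlay fits. Weight C has not moved. Going to C's post at (470,−297).

```bash
python3 -m handwheel '[[0.5,[5.6,0,1.9],[0,1.3,0]],[0.5,[5.6,0,1.9],[0,1.3,0]],[0.5,[5.6,0,1.9],[0,1.3,0]],[0.5,[5.6,0,1.9],[0,1.3,0]],[0.5,[5.6,0,1.9],[0,1.3,0]],[0.5,[5.6,0,1.9],[0,1.3,0]],[0.5,[5.6,0,1.9],[0,1.3,0]],[0.5,[5.6,0,1.9],[0,1.3,0]],[0.5,[5.6,0,1.9],[0,1.3,0]],[0.5,[5.6,0,1.9],[0,1.3,0]]]'
python3 -c "
from ov import *
st()
plan(470.2,-296.8,13,-148,10)
crop('scene',200,190,330,285,6,'s27.png')"
```

```text
time_s: 52.17
ee_pos: [470.7, -295.0, 187.9]
ee_rot: [-90.0, 0.0, -147.8]
force: [-0.1, 0.5, 0.2]
gripper_width: 45.5
t52.17 pos [ 470.7 -295.   187.9] rot [ -90.     0.  -147.8] F [-0.1  0.5  0.2] M [-0.03  0.01  0.01] w45.5 q6 25
n=10 shift per row [0.1,17.5,0.1] turn [0,0.02,0]  q6end~26
```

View pics/s27.png

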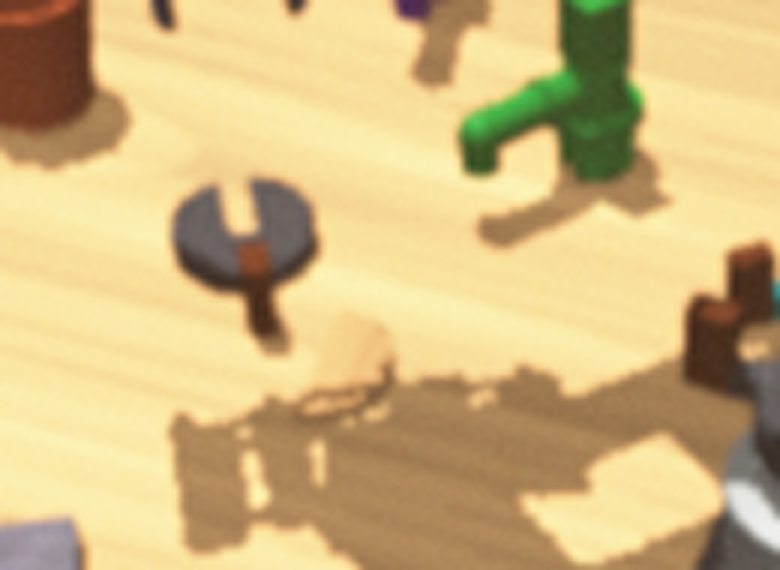

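```bash
python3 -m handwheel '[[0.5,[1,17,1],[0,0.2,0]],[0.5,[0,17,0],[0,0,0]],[0.5,[0,17,0],[0,0,0]],[0.5,[0,17,0],[0,0,0]],[0.5,[0,17,0],[0,0,0]],[0.5,[0,17,0],[0,0,0]],[0.5,[0,17,0],[0,0,0]],[0.5,[0,17,0],[0,0,0]],[0.5,[0,10,0],[0,0,0]],[0.5,[0,5,0],[0,0,0]]]' 
python3 -m handwheel '[[0.5,[0,10,0],[0,0,0]],[0.5,[0,8,0],[0,0,0]],[0.5,[0,6,0],[0,0,0]],[0.5,[0,0,0],[0,0,0]],[0.08,[0,0,0],[0,0,0]],[0.08,[0,0,0],[0,0,0]],[0.08,[0,0,0],[0,0,0]],[0.08,[0,0,0],[0,0,0]],[0.08,[0,0,0],[0,0,0]],[0.08,[0,0,0],[0,0,0]]]' 55
python3 -c "
from ov import *
st()"
```

```text
time_s: 53.05
ee_pos: [470.0, -295.5, 35.4]
ee_rot: [-90.1, -0.1, -147.9]
force: [0.5, -0.6, 0.3]
gripper_width: 46.0
time_s: 53.88
ee_pos: [471.0, -296.1, 13.3]
ee_rot: [-89.9, 0.0, -147.9]
force: [-0.4, -0.1, 2.3]
gripper_width: 13.6
t53.88 pos [ 471.  -296.1   13.3] rot [ -89.9    0.  -147.9] F [-0.4 -0.1  2.3] M [-0.   -0.06  0.03] w13.6 q6 25
```

```bash
python3 -m handwheel '[[0.08,[0,-5,0],[0,0,0]],[0.08,[0,-10,0],[0,0,0]],[0.08,[0,-20,0],[0,0,0]],[0.08,[0,-20,0],[0,0,0]],[0.08,[0,-20,0],[0,0,0]],[0.08,[0,-20,0],[0,0,0]],[0.08,[0,-20,0],[0,0,0]],[0.08,[0,-20,0],[0,0,0]],[0.08,[0,-20,0],[0,0,0]],[0.08,[0,-15,0],[0,0,0]]]' 55
python3 -c "
from ov import *
st()
plan(415.4,31.5,180,-20,20)
"
```

```text
time_s: 54.72
ee_pos: [470.9, -296.0, 185.4]
ee_rot: [-89.9, 0.1, -147.9]
force: [-0.5, -0.3, -1.9]
gripper_width: 13.4
t54.72 pos [ 470.9 -296.   185.4] rot [-8.990e+01  1.000e-01 -1.479e+02] F [-0.5 -0.3 -1.9] M [-0.   -0.1   0.02] w13.4 q6 25
n=20 shift per row [-20.5,0.3,-2.4] turn [0,-6.39,0]  q6end~-66
```

```bash
python3 -m handwheel '[[0.08,[-20.5,0,-2.4],[0,-6.39,0]],[0.08,[-20.5,0,-2.4],[0,-6.39,0]],[0.08,[-20.5,0,-2.4],[0,-6.39,0]],[0.08,[-20.5,0,-2.4],[0,-6.39,0]],[0.08,[-20.5,0,-2.4],[0,-6.39,0]],[0.08,[-20.5,0,-2.4],[0,-6.39,0]],[0.08,[-20.5,0,-2.4],[0,-6.39,0]],[0.08,[-20.5,0,-2.4],[0,-6.39,0]],[0.08,[-20.5,0,-2.4],[0,-6.39,0]],[0.08,[-20.5,0,-2.4],[0,-6.39,0]]]'
python3 -m handwheel '[[0.08,[-20.5,0,-2.4],[0,-6.39,0]],[0.08,[-20.5,0,-2.4],[0,-6.39,0]],[0.08,[-20.5,0,-2.4],[0,-6.39,0]],[0.08,[-20.5,0,-2.4],[0,-6.39,0]],[0.08,[-20.5,0,-2.4],[0,-6.39,0]],[0.08,[-20.5,0,-2.4],[0,-6.39,0]],[0.08,[-20.5,0,-2.4],[0,-6.39,0]],[0.08,[-20.5,0,-2.4],[0,-6.39,0]],[0.08,[-20.5,0,-2.4],[0,-6.39,0]],[0.08,[-20.5,0,-2.4],[0,-6.39,0]]]'
python3 -c "
from ov import *
st()
plan(415.4,31.5,117,-20,8)
"
```

```text
time_s: 55.55
ee_pos: [545.5, -113.6, 183.3]
ee_rot: [-90.0, 0.0, -83.7]
force: [0.3, -0.9, -1.3]
gripper_width: 13.8
time_s: 56.38
ee_pos: [414.5, 32.8, 183.3]
ee_rot: [-90.0, 0.0, -19.7]
force: [-0.2, -0.6, -1.6]
gripper_width: 13.6
t56.38 pos [414.5  32.8 183.3] rot [-90.    0.  -19.7] F [-0.2 -0.6 -1.6] M [ 0.15 -0.02  0.03] w13.6 q6 -67
n=8 shift per row [0.2,8.3,-0.1] turn [0,0.03,0]  q6end~-66
```

```bash
python3 -m handwheel '[[0.08,[1,8,-1],[0,0.3,0]],[0.08,[0,8,0],[0,0,0]],[0.08,[0,8,0],[0,0,0]],[0.08,[0,8,0],[0,0,0]],[0.08,[0,8,0],[0,0,0]],[0.08,[0,8,0],[0,0,0]],[0.08,[0,8,0],[0,0,0]],[0.08,[0,8,0],[0,0,0]],[0.08,[0,2,0],[0,0,0]],[0.08,[0,0,0],[0,0,0]]]'
python3 -c "
from ov import *
st()
plan(415.4,31.5,117,-20,1)
b=np.radians(160);P=env.state()['ee_pos']
c=(P[0]-59*np.cos(b),P[1]-59*np.sin(b),160)
print(c)
wover('scene',(290,180,390,280),7,'s28.png',[c],dz=P[2]-13.3)
wover('top',(250,150,340,250),6,'t28.png',[c],dz=P[2]-13.3)
"
```

```text
time_s: 57.22
ee_pos: [415.9, 30.7, 116.0]
ee_rot: [-90.0, 0.1, -20.4]
force: [-0.3, -0.3, -1.8]
gripper_width: 13.6
t57.22 pos [415.9  30.7 116. ] rot [-90.    0.1 -20.4] F [-0.3 -0.3 -1.8] M [ 0.1  -0.01 -0.06] w13.6 q6 -67
n=1 shift per row [-0.7,-1.0,0.5] turn [0,-0.38,0]  q6end~-66
(np.float64(471.32645889918183), np.float64(10.570667762891233), 160)
```

View pics/s28.png

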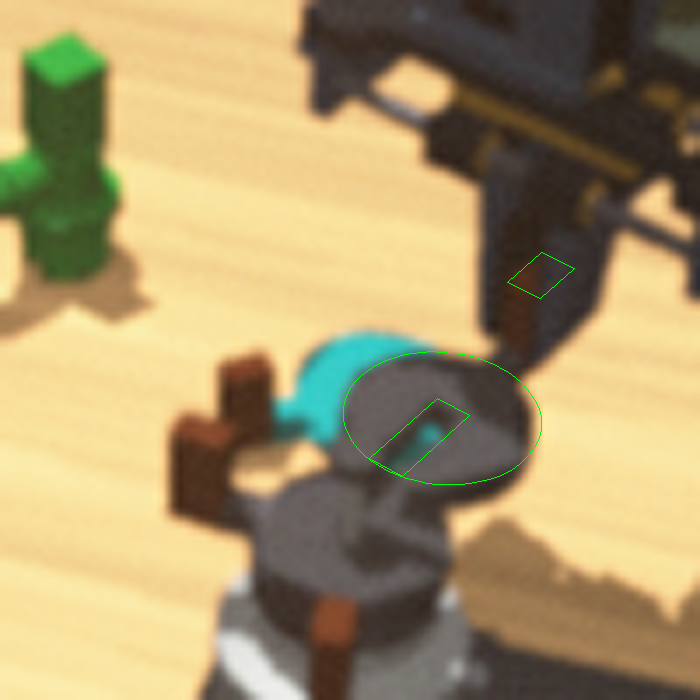

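View pics/t28.png

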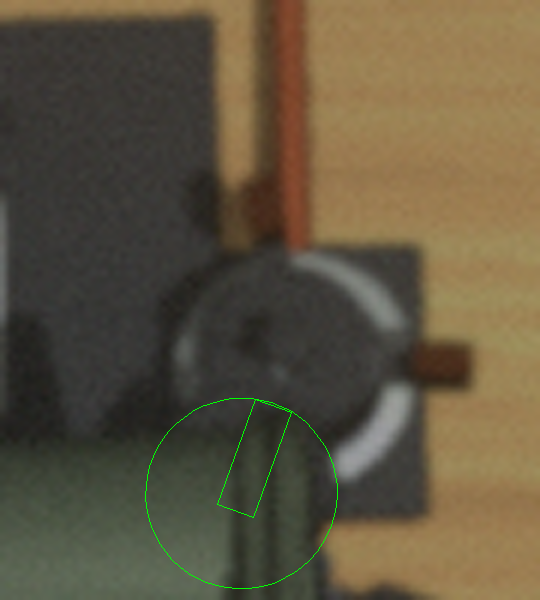

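The carried disc matches the model, with teal showing through the slot at scene (430,435). It is in line with the rod and flat. Sliding in along tool +x.

```bash
python3 -m handwheel '[[0.08,[4,-1,0.5],[0,-0.4,0]],[0.08,[4,0,0],[0,0,0]],[0.08,[4,0,0],[0,0,0]],[0.08,[4,0,0],[0,0,0]],[0.08,[4,0,0],[0,0,0]],[0.08,[2,0,0],[0,0,0]],[0.08,[0,0,0],[0,0,0]],[0.08,[0,0,0],[0,0,0]],[0.08,[0,0,0],[0,0,0]],[0.08,[0,0,0],[0,0,0]]]'
python3 -c "
from ov import *
st()
b=np.radians(160);plan(522.5+59*np.cos(b),-7.5+59*np.sin(b),117,-20,10)
crop('scene',290,180,390,280,7,'s29.png')
"
```

```text
time_s: 58.15
ee_pos: [437.0, 23.8, 117.8]
ee_rot: [-90.0, 0.0, -20.0]
force: [-0.5, -0.4, -2.0]
gripper_width: 14.0
t58.15 pos [437.   23.8 117.8] rot [-90.   0. -20.] F [-0.5 -0.4 -2. ] M [ 0.05 -0.03  0.01] w14.0 q6 -68
n=10 shift per row [3.2,0.1,-0.0] turn [0,0.00,0]  q6end~-68
```

View pics/s29.png

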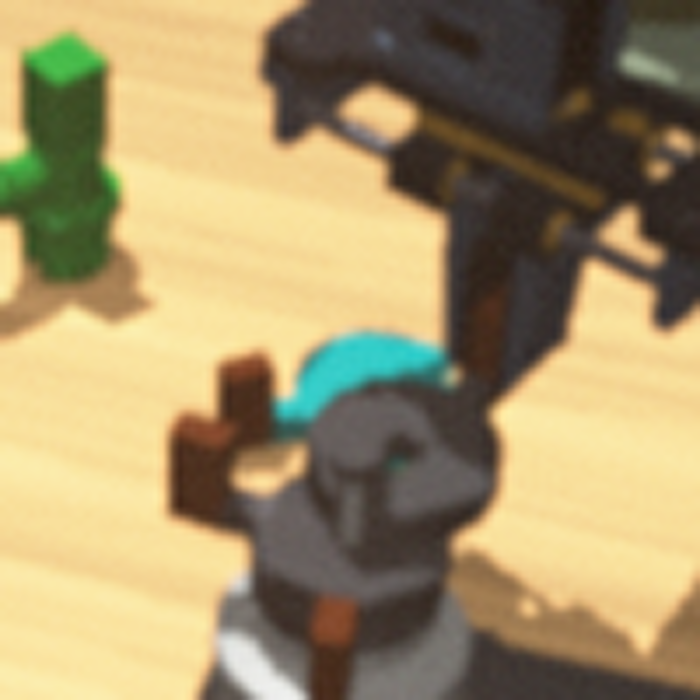

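The rod (350,510) stands at the slot mouth. Continuing.

```bash
python3 -m handwheel '[[0.08,[2.5,0,0],[0,0,0]],[0.08,[2.5,0,0],[0,0,0]],[0.08,[2.5,0,0],[0,0,0]],[0.08,[2.5,0,0],[0,0,0]],[0.08,[2.5,0,0],[0,0,0]],[0.08,[2.5,0,0],[0,0,0]],[0.08,[0,0,0],[0,0,0]],[0.08,[0,0,0],[0,0,0]],[0.08,[0,0,0],[0,0,0]],[0.08,[0,0,0],[0,0,0]]]'
python3 -c "
from ov import *
st()"
python3 -m handwheel '[[0.08,[2.5,0,0],[0,0,0]],[0.08,[2.5,0,0],[0,0,0]],[0.08,[2.5,0,0],[0,0,0]],[0.08,[2.5,0,0],[0,0,0]],[0.08,[2.5,0,0],[0,0,0]],[0.08,[2,0,0],[0,0,0]],[0.08,[0,0,0],[0,0,0]],[0.08,[0,0,0],[0,0,0]],[0.08,[0,0,0],[0,0,0]],[0.08,[0,0,0],[0,0,0]]]'
python3 -c "
from ov import *
st()
b=np.radians(160);plan(522.5+59*np.cos(b),-7.5+59*np.sin(b),111.5,-20,10)
crop('scene',290,180,390,280,7,'s30.png')
"
```

```text
time_s: 59.03
ee_pos: [451.1, 18.6, 117.8]
ee_rot: [-90.0, 0.0, -20.0]
force: [0.2, 1.1, -3.4]
gripper_width: 13.7
t59.03 pos [451.1  18.6 117.8] rot [-90.   0. -20.] F [ 0.2  1.1 -3.4] M [ 0.1  -0.02  0.02] w13.7 q6 -69
time_s: 59.87
ee_pos: [464.8, 13.7, 117.8]
ee_rot: [-90.0, 0.0, -20.0]
force: [-0.3, -0.4, -1.7]
gripper_width: 13.3
t59.87 pos [464.8  13.7 117.8] rot [-90.   0. -20.] F [-0.3 -0.4 -1.7] M [ 0.1  -0.03 -0.05] w13.3 q6 -70
n=10 shift per row [0.2,0.6,-0.0] turn [0,0.00,0]  q6end~-68
```

View pics/s30.png

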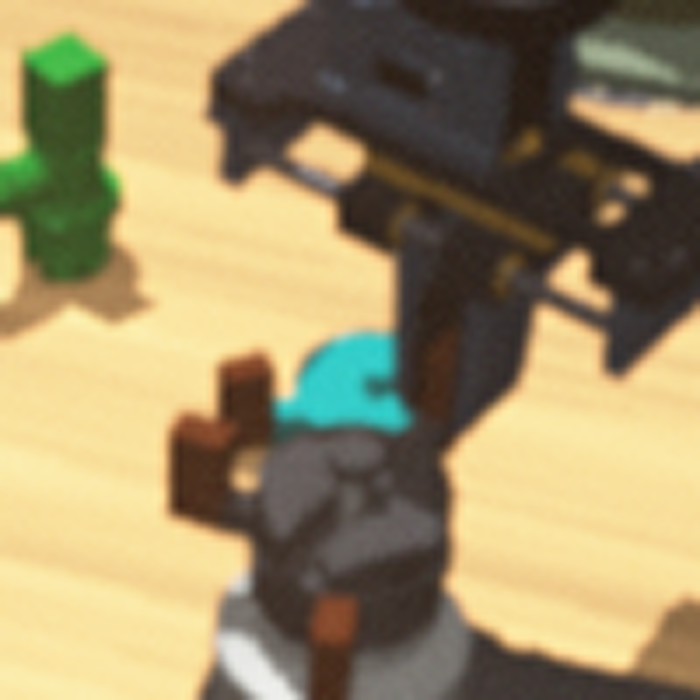

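Rod in slot. Lowering: contact is expected at TCP z of about 111.3.

```bash
python3 -m handwheel '[[0.08,[1,1.5,0],[0,0,0]],[0.08,[0,1.5,0],[0,0,0]],[0.08,[0,1.5,0],[0,0,0]],[0.08,[0,1,0],[0,0,0]],[0.08,[0,0.5,0],[0,0,0]],[0.08,[0,0,0],[0,0,0]],[0.08,[0,0,0],[0,0,0]],[0.08,[0,0,0],[0,0,0]],[0.08,[0,0,0],[0,0,0]],[0.08,[0,0,0],[0,0,0]]]'
python3 -c "
from ov import *
st()"
python3 -m handwheel '[[0.08,[0,0.5,0],[0,0,0]],[0.08,[0,0.5,0],[0,0,0]],[0.08,[0,0.5,0],[0,0,0]],[0.08,[0,0,0],[0,0,0]],[0.08,[0,0,0],[0,0,0]],[0.08,[0,0,0],[0,0,0]],[0.08,[0,0,0],[0,0,0]],[0.08,[0,0,0],[0,0,0]],[0.08,[0,0,0],[0,0,0]],[0.08,[0,0,0],[0,0,0]]]'
python3 -c "
from ov import *
st()"
```

```text
time_s: 60.75
ee_pos: [465.9, 13.3, 111.9]
ee_rot: [-90.0, -0.0, -20.0]
force: [0.2, -0.5, -2.6]
gripper_width: 13.6
t60.75 pos [465.9  13.3 111.9] rot [-90.  -0. -20.] F [ 0.2 -0.5 -2.6] M [ 0.07 -0.04 -0.01] w13.6 q6 -70
time_s: 61.58
ee_pos: [465.9, 13.3, 111.1]
ee_rot: [-90.0, -0.0, -20.0]
force: [-2.0, 0.3, 5.3]
gripper_width: 13.8
t61.58 pos [465.9  13.3 111.1] rot [-90.  -0. -20.] F [-2.   0.3  5.3] M [ 0.1   0.25 -0.05] w13.8 q6 -70
```

Contact came at 111.1. Releasing, rising and clearing away for the final look.

```bash
python3 -m handwheel '[[0.08,[0,-0.5,0],[0,0,0]],[0.35,[0,0,0],[0,0,0]],[0.35,[0,0,0],[0,0,0]],[0.35,[0,0,0],[0,0,0]],[0.35,[0,0,0],[0,0,0]],[0.35,[0,0,0],[0,0,0]],[0.35,[0,-10,0],[0,0,0]],[0.35,[0,-20,0],[0,0,0]],[0.35,[0,-20,0],[0,0,0]],[0.35,[0,-20,0],[0,0,0]]]'
python3 -c "
from h import *
plan(350,-350,220,-60,14)"
```

```text
time_s: 62.42
ee_pos: [465.7, 13.3, 181.5]
ee_rot: [-90.0, 0.0, -20.0]
force: [0.6, -1.1, -0.1]
gripper_width: 31.9
n=14 shift per row [9.9,-2.8,-26.0] turn [0,2.86,0]  q6end~-75
```

```bash
python3 -m handwheel '[[0.35,[-5,-5,-10],[0,0,0]],[0.35,[9.9,-2.8,-26],[0,2.86,0]],[0.35,[9.9,-2.8,-26],[0,2.86,0]],[0.35,[9.9,-2.8,-26],[0,2.86,0]],[0.35,[9.9,-2.8,-26],[0,2.86,0]],[0.35,[9.9,-2.8,-26],[0,2.86,0]],[0.35,[9.9,-2.8,-26],[0,2.86,0]],[0.35,[9.9,-2.8,-26],[0,2.86,0]],[0.35,[9.9,-2.8,-26],[0,2.86,0]],[0.35,[9.9,-2.8,-26],[0,2.86,0]]]'
python3 -c "
from ov import *
st()
im=env.grab_frame('top');cv2.imwrite('pics/t31f.png',im[:,:,::-1])
wover('top',(140,110,340,250),4,'t31.png',[])
wover('top',(250,160,340,250),7,'t32.png',[(522.5,-7.5,160)],dz=98)
wover('scene',(300,190,400,290),7,'s31.png',[(522.5,-7.5,160)],dz=98)
"
```

```text
time_s: 63.25
ee_pos: [410.7, -239.8, 210.3]
ee_rot: [-90.0, 0.1, -45.9]
force: [0.3, 0.1, -0.0]
gripper_width: 31.9
t63.25 pos [ 410.7 -239.8  210.3] rot [-90.    0.1 -45.9] F [ 0.3  0.1 -0. ] M [ 0.05 -0.15  0.06] w31.9 q6 -76
```

View pics/t31f.png

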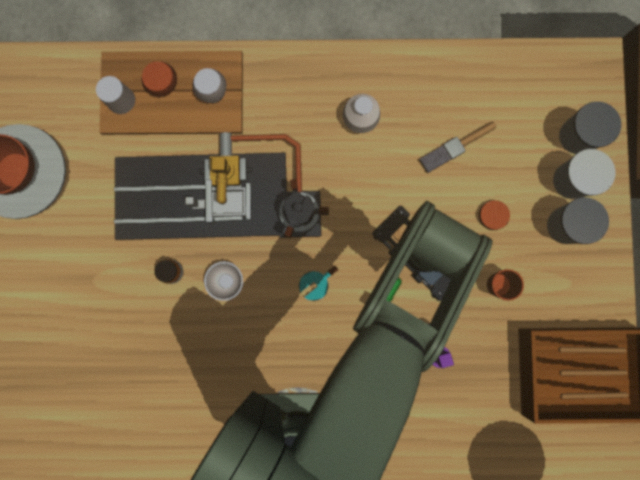

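View pics/t32.png

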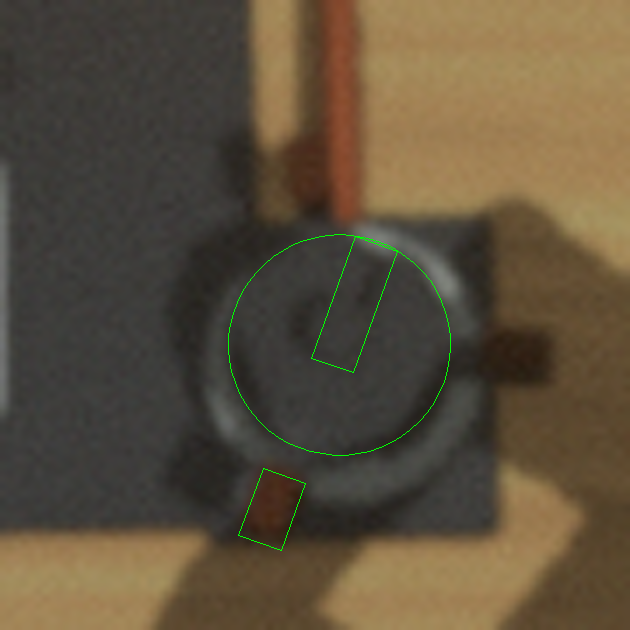

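View pics/s31.png

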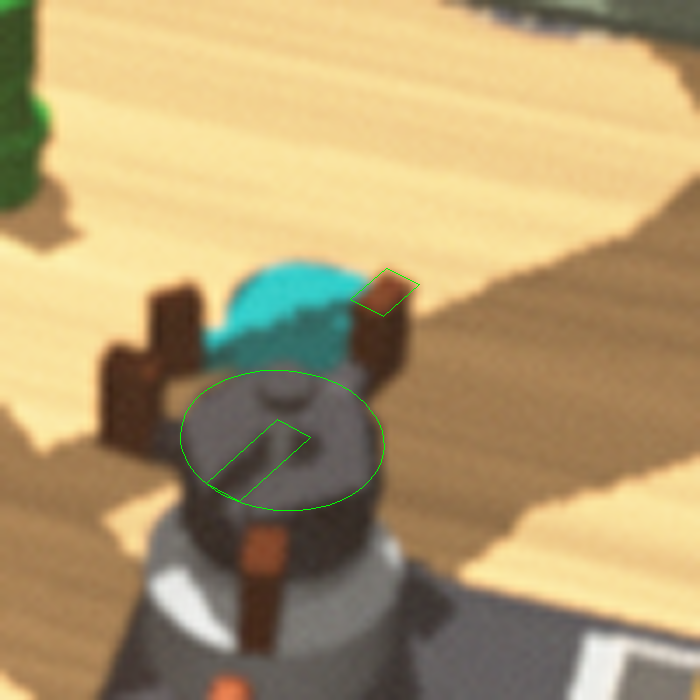

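View pics/t31.png

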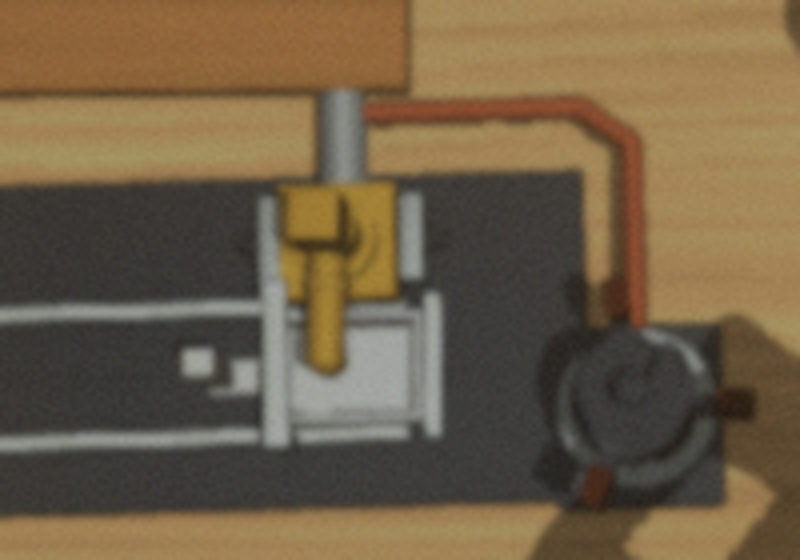

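All three dark weights are stacked flat on the spindle. Their posts head about 10°, −95° and 160°, so the slots are at least 105° apart. The elbow and pan are unchanged and the bystanders are where they were. I let the arm settle, then hand in.

```bash
python3 -m handwheel '[[0.35,[0,0,0],[0,0,0]],[0.35,[0,0,0],[0,0,0]],[0.35,[0,0,0],[0,0,0]],[0.35,[0,0,0],[0,0,0]],[0.35,[0,0,0],[0,0,0]],[0.35,[0,0,0],[0,0,0]],[0.35,[0,0,0],[0,0,0]],[0.35,[0,0,0],[0,0,0]],[0.35,[0,0,0],[0,0,0]],[0.35,[0,0,0],[0,0,0]]]'; python3 -c "
from workcell import env
print(env.job_done())"
```

```text
time_s: 64.28
ee_pos: [412.2, -238.5, 211.0]
ee_rot: [-90.0, -0.0, -45.7]
force: [-0.2, 1.2, -0.6]
gripper_width: 32.2
the job is handed in; nothing more can be done
None
```

The press is set up and the job was handed in at about 64 s; no verdict was reported.

- **Elbow:** I set the brass elbow on the bar and screwed it 165° clockwise, with the torque rising as the thread model predicts. The tool stopped at −183°, the picture reads the outlet at 178.8°, and square is about 181°. I put the thread at roughly 2.8–2.9 rad; that is inferred from the angle, not read directly.
- **Pan:** I slid it to the end stop, where the push force rose to 12 N with no further travel. The last picture shows it at the stop, under the spout.
- **Weights:** All three dark weights are flat on the spindle. Each touched down within 0.2 mm of its predicted height. Their headings are about 10°, −95° and 160°, so the slots are at least 105° apart.
- **Everything else:** Bystanders and look-alikes look untouched, except that the arm hid the rib and most of the green and purple elbows in the last top view. The rib was last seen in place just before I gripped the third weight.
- **Disagreement:** The scene camera differed from the top camera by about 2–4 mm. Contact heights and side forces agreed with the positions I used.

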